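# Load camera heads into the test dock

## Task

Get these camera heads ready for the test dock. Take off every lens cap and set each one, open side down, in a well of its own in the wooden cap rack, and stand every camera head in the shuttle tray, yellow stripe towards the robot, in one row butted flush against the red end stop and each other with no gaps. When all that is done, push the shuttle by its yellow plate fully home until the detent clicks in, with the row still closed up; leave the other things on the bench alone.

Things in the scene. Friction and masses are not known exactly. Their poses are not given: they have to be found in the camera images.
- shuttle (a joint): the shuttle's slide, m: 0 = pulled out toward the robot, 0.100 = fully home at the end stop (along the dock's +x). Friction 3 N, plus 4 N at 0.1 m/s. From 0.080 a ridge meets a sprung plunger (5 N more, brief peaks of 20 N when met at speed); past 0.091 the plunger drives it on to 0.100 and holds it: over 0.097 it is latched
- dock: grey camera test dock, fixed to the bench, base 270 (x) x 290 (y) x 12 mm, origin at the centre of its underside, +x away from the robot. Along its far side stand a black contact strip 34 mm high (x 92 to 132 mm) and behind it a white case 65 mm high (x 135 to 195 mm). The aluminium shuttle tray runs on it
- seat (a point): point on the shuttle (moves with it): on the tray floor (22 mm above the bench), at the foot of the red end stop, midway between the tray's long walls. Its axes are the dock's. The channel runs from here 250 mm along -y, is 66 mm wide in x (a camera is 62), with walls 6 mm high flared outward to 14 mm above the floor. The red stop is 30 mm high above the floor; the far (-y) end wall 12 mm
- handle (a point): point on the shuttle (moves with it): middle of the near (-x) face of its yellow push plate, 62 mm above the bench. The plate is 100 mm wide (y), 12 mm thick and reaches from 18 to 78 mm above the bench; the channel's middle is 72 mm further along +x and 125 mm along -y from the red stop is level with the plate's middle
- cam1: dark steel-grey camera head, block 62 (x) x 52 (y) x 38 (z) mm, 0.14 to 0.28 kg, origin at the centre of its underside; on top in the middle a black lens barrel 31 mm across and 20 mm high (58 mm in all), a yellow stripe on the top along its -x edge (the robot's side); wears a lens cap at the start
- cam2: dark steel-grey camera head, block 62 (x) x 52 (y) x 38 (z) mm, 0.14 to 0.28 kg, origin at the centre of its underside; on top in the middle a black lens barrel 31 mm across and 20 mm high (58 mm in all), a yellow stripe on the top along its -x edge (the robot's side); wears a lens cap at the start
- cam3: dark steel-grey camera head, block 62 (x) x 52 (y) x 38 (z) mm, 0.14 to 0.28 kg, origin at the centre of its underside; on top in the middle a black lens barrel 31 mm across and 20 mm high (58 mm in all), a yellow stripe on the top along its -x edge (the robot's side); bare lens, no cap; may be absent
- cam4: dark steel-grey camera head, block 62 (x) x 52 (y) x 38 (z) mm, 0.14 to 0.28 kg, origin at the centre of its underside; on top in the middle a black lens barrel 31 mm across and 20 mm high (58 mm in all), a yellow stripe on the top along its -x edge (the robot's side); bare lens, no cap; may be absent
- cap1: orange round lens cap, a cup open downward, 40 mm across, 26 mm high, wall 2.5 mm, 25 g, origin at the centre of its lower rim; loose (2 mm play) over the lens barrel of cam1, its rim resting on the block's top
- cap2: orange round lens cap, a cup open downward, 40 mm across, 26 mm high, wall 2.5 mm, 25 g, origin at the centre of its lower rim; loose (2 mm play) over the lens barrel of cam2, its rim resting on the block's top
- rack: pale wooden cap rack fixed to the bench, 64 (x) x 190 (y) x 14 (z) mm, origin at the centre of its underside; three round wells 47 mm across and 9 mm deep in a row along y
- rack_hole0 (a point): centre of the mouth of well 0 of the cap rack, 14 mm above the bench, y = -60 mm in the rack's frame; a cap in it stands with its rim 5 mm above the bench and 17 mm of it above the rack
- rack_hole1 (a point): centre of the mouth of well 1 of the cap rack, 14 mm above the bench, y = 0 mm in the rack's frame; a cap in it stands with its rim 5 mm above the bench and 17 mm of it above the rack
- rack_hole2 (a point): centre of the mouth of well 2 of the cap rack, 14 mm above the bench, y = 60 mm in the rack's frame; a cap in it stands with its rim 5 mm above the bench and 17 mm of it above the rack
- driver: red screwdriver, 150 mm, a bystander to leave alone
- dropper: white dropper bottle, 40 mm across, 100 mm high, a bystander to leave alone
- eraser: blue block, 50 x 35 x 20 mm, a bystander to leave alone
- tweezers: steel tweezers, 130 mm, a bystander to leave alone
- brush: brush, 160 mm, a bystander to leave alone
- reel: grey reel, 70 mm across, 22 mm high, a bystander to leave alone
- partsdish: steel parts dish, 70 mm across, 25 mm high, a bystander to leave alone
Things that resemble listed ones, but are neither listed nor needed, are in the scene too. What is shaped like the cam3 but orange or purple is not meant.

How it is judged:
On the way, in this order (a step that is already met when the one before it is completed fails the run):
1. every cap stands in the rack and every camera head in the shuttle, butted flush, with the shuttle not yet pushed home (z of cam1 in the frame of seat between -0.004 and 0.004 m and x of cam1 in the frame of seat between -0.006 and 0.006 m and angle between each of cam1, cam2, cam3, cam4's own z axis and vertical below 0.08 rad and (y of cam1 in the frame of seat above -0.029 m or (y of cam1 in the frame of cam2 between -0.055 and -0.045 m and y of cam2 in the frame of cam1 above 0.045 m) or (y of cam1 in the frame of cam3 between -0.055 and -0.045 m and y of cam3 in the frame of cam1 above 0.045 m) or (y of cam1 in the frame of cam4 between -0.055 and -0.045 m and y of cam4 in the frame of cam1 above 0.045 m)) and z of cam2 in the frame of seat between -0.004 and 0.004 m and x of cam2 in the frame of seat between -0.006 and 0.006 m and (y of cam2 in the frame of seat above -0.029 m or (y of cam2 in the frame of cam1 between -0.055 and -0.045 m and y of cam1 in the frame of cam2 above 0.045 m) or (y of cam2 in the frame of cam3 between -0.055 and -0.045 m and y of cam3 in the frame of cam2 above 0.045 m) or (y of cam2 in the frame of cam4 between -0.055 and -0.045 m and y of cam4 in the frame of cam2 above 0.045 m)) and z of cam3 in the frame of seat between -0.004 and 0.004 m and x of cam3 in the frame of seat between -0.006 and 0.006 m and (y of cam3 in the frame of seat above -0.029 m or (y of cam3 in the frame of cam1 between -0.055 and -0.045 m and y of cam1 in the frame of cam3 above 0.045 m) or (y of cam3 in the frame of cam2 between -0.055 and -0.045 m and y of cam2 in the frame of cam3 above 0.045 m) or (y of cam3 in the frame of cam4 between -0.055 and -0.045 m and y of cam4 in the frame of cam3 above 0.045 m)) and z of cam4 in the frame of seat between -0.004 and 0.004 m and x of cam4 in the frame of seat between -0.006 and 0.006 m and (y of cam4 in the frame of seat above -0.029 m or (y of cam4 in the frame of cam1 between -0.055 and -0.045 m and y of cam1 in the frame of cam4 above 0.045 m) or (y of cam4 in the frame of cam2 between -0.055 and -0.045 m and y of cam2 in the frame of cam4 above 0.045 m) or (y of cam4 in the frame of cam3 between -0.055 and -0.045 m and y of cam3 in the frame of cam4 above 0.045 m)) and (horizontal distance between cap1 and rack_hole0 below 0.007 m or horizontal distance between cap1 and rack_hole1 below 0.007 m or horizontal distance between cap1 and rack_hole2 below 0.007 m) and z of each of cap1, cap2 in the frame of rack below 0.009 m and angle between each of cap1, cap2's own z axis and vertical below 0.15 rad and (horizontal distance between cap2 and rack_hole0 below 0.007 m or horizontal distance between cap2 and rack_hole1 below 0.007 m or horizontal distance between cap2 and rack_hole2 below 0.007 m) and value of joint shuttle below 0.075 m), for 0.2 s.
2. the shuttle is pushed home and the detent has engaged (value of joint shuttle above 0.097 m), for 0.2 s.
At the end, for the whole second after the job is handed in: Shuttle home (over 97 mm); every camera flat in the tray, stripe to the robot, its left side within 3 mm of the red stop or of the next camera; every cap upright in a rack well, within 7 mm of its centre; all at rest (z of cam1 in the frame of seat between -0.004 and 0.004 m and x of cam1 in the frame of seat between -0.006 and 0.006 m and angle between each of cam1, cam2, cam3, cam4's own z axis and vertical below 0.08 rad and (y of cam1 in the frame of seat above -0.029 m or (y of cam1 in the frame of cam2 between -0.055 and -0.045 m and y of cam2 in the frame of cam1 above 0.045 m) or (y of cam1 in the frame of cam3 between -0.055 and -0.045 m and y of cam3 in the frame of cam1 above 0.045 m) or (y of cam1 in the frame of cam4 between -0.055 and -0.045 m and y of cam4 in the frame of cam1 above 0.045 m)) and z of cam2 in the frame of seat between -0.004 and 0.004 m and x of cam2 in the frame of seat between -0.006 and 0.006 m and (y of cam2 in the frame of seat above -0.029 m or (y of cam2 in the frame of cam1 between -0.055 and -0.045 m and y of cam1 in the frame of cam2 above 0.045 m) or (y of cam2 in the frame of cam3 between -0.055 and -0.045 m and y of cam3 in the frame of cam2 above 0.045 m) or (y of cam2 in the frame of cam4 between -0.055 and -0.045 m and y of cam4 in the frame of cam2 above 0.045 m)) and z of cam3 in the frame of seat between -0.004 and 0.004 m and x of cam3 in the frame of seat between -0.006 and 0.006 m and (y of cam3 in the frame of seat above -0.029 m or (y of cam3 in the frame of cam1 between -0.055 and -0.045 m and y of cam1 in the frame of cam3 above 0.045 m) or (y of cam3 in the frame of cam2 between -0.055 and -0.045 m and y of cam2 in the frame of cam3 above 0.045 m) or (y of cam3 in the frame of cam4 between -0.055 and -0.045 m and y of cam4 in the frame of cam3 above 0.045 m)) and z of cam4 in the frame of seat between -0.004 and 0.004 m and x of cam4 in the frame of seat between -0.006 and 0.006 m and (y of cam4 in the frame of seat above -0.029 m or (y of cam4 in the frame of cam1 between -0.055 and -0.045 m and y of cam1 in the frame of cam4 above 0.045 m) or (y of cam4 in the frame of cam2 between -0.055 and -0.045 m and y of cam2 in the frame of cam4 above 0.045 m) or (y of cam4 in the frame of cam3 between -0.055 and -0.045 m and y of cam3 in the frame of cam4 above 0.045 m)) and (horizontal distance between cap1 and rack_hole0 below 0.007 m or horizontal distance between cap1 and rack_hole1 below 0.007 m or horizontal distance between cap1 and rack_hole2 below 0.007 m) and z of each of cap1, cap2 in the frame of rack below 0.009 m and angle between each of cap1, cap2's own z axis and vertical below 0.15 rad and (horizontal distance between cap2 and rack_hole0 below 0.007 m or horizontal distance between cap2 and rack_hole1 below 0.007 m or horizontal distance between cap2 and rack_hole2 below 0.007 m) and linear speed of each of cam1, cam2, cam3, cam4, cap1, cap2 below 0.02 m/s and value of joint shuttle above 0.097 m and velocity of joint shuttle below 0.01 m/s); the robot touches nothing.
It fails at once if a bystander (screwdriver, dropper bottle, blue block, tweezers, brush, reel, parts dish) is moved more than 40 mm (distance of any of driver, dropper, eraser, tweezers, brush, reel, partsdish from where it was at the start of the episode above 0.04 m).
Of cam3, cam4 only 1 to 2 are there at a start; the rules pass over those that are not, and their reading is None.
At some moment in a run one of cam1, cam2, cam3, cam4 may be knocked a few centimetres aside while the robot is not near it.
It also fails if it takes over 210 s, if anything falls off the work surface, if the arm or the gripper's body presses on something with over 40 N, if the wrist force passes 120 N, or if a joint passes its speed limit or range.

## Robot

A 6-joint arm with a two-finger parallel gripper is mounted at the origin on the work surface. World frame = base frame: x ahead of the robot, y to its left, z up, the work surface at z = 0. Lengths are in m, angles in rad, forces in N, time in s.
With the tool pointing down it reaches from about 0.25 to 0.725 m from the base axis. Payload 4 kg.
Tool frame: the origin (TCP) lies on the centre line of the jaws, within the pads' length; the fingertips stand 22 mm ahead of it and the grasp point (between the pads) lies 3 mm ahead of it (bot.tip_reach is the distance from the TCP to the fingertips, in m); z points along the fingers, y is the line along which they close (so a half turn about z gives the same grasp; the last joint's range is limited). The gripper opens to 85 mm and grips with 20 to 120 N. Pads are 22 mm wide; open, the fingers measure 114 mm over their backs; the gripper's body (76 mm by 85 mm) begins 54 mm behind the grasp point. The pads swing forward as they close: fully open they stand 13 mm farther back than shut.
Start: joints at [-1.325, 0.241, 0.005, 1.335, 0, 1.571], TCP at [0.122, -0.485, 0.253] pointing down, gripper open.
Joint ranges: [-2.72, 2.72], [-1.05, 1.87], [-1.09, 1.28], [-1.99, 2.15], [-1.42, 1.44], [-3.14, 3.14]. Speed limits (rad/s): [2.79, 2.79, 3.14, 3.14, 3.14, 3.14].

## Interface

Orientations are given as a unit quaternion [x, y, z, w].
In Python, from workcell import bot gives the robot as it stands. The module is installed in compiled form; this text tells all that it offers.
- The arm moves only by the tool apply_moves, never from a script. Its argument "commands" is a list of rows, each a list of 4 numbers: the shift along the tool's x, y, z scaled (see below), then the turn about the tool's z scaled (see below). In form: [[tx, ty, tz, roll], ...]. A call has exactly 5 rows; each row shifts and turns the commanded pose from where the row before left it, along the tool's axes as they then stand; what a row does not reach is not made up. The controller multiplies each number of a shift by 20 mm and each number of a turn by 60 degrees. A row lasts 1/12 s, in which the tool goes at most 41.7 mm and 7.16 degrees, less where a joint would pass 70% of its speed; a pose out of reach is approached as far as the arm can. A call with a number of a shift or a turn outside -1 to 1 is refused whole. A call with a gripper value outside its range is refused whole. "claw" is the closure, from 0 (fully open) to 1 (shut), set as the call begins (left out, the last holds). The fingers move at their own pace and stop on an object; the grip force is fixed at half the most. Time passes only in rows, so rows that do not move let the fingers close, or fill a call up. It gives the time, the measured TCP pose, the force, the opening and the grip force at its end, in the units of the state.
- bot.get_obs(): the state, without advancing time (a new reading comes with each control period).
- bot.camera(name): name is "side" or "top"; returns a dict with "image" (420x560x3 uint8, blue, green, red), "camera_matrix" (3x3 intrinsics, pixels), "R" (3x3) and "t" (3): a world point X has camera coordinates R X + t. Camera axes: x right, y down, z forward; pixel columns grow to the right and rows downward; lengths in m; the calibration is good to about 2 mm. A picture is of the moment at which its call begins. There is no depth.
- bot.job_done(): hands the job in; it is judged then, once.
The state is a dict: "clock": time; "joint_pos": joint angles; "joint_vel": joint speeds; "tau": joint torques, N m; "eef_pos": TCP position; "tool_rot": TCP orientation; "ft_force": force on the tool from outside, world axes, zero at the start; "ft_torque": the same for the moment, N m; "grip_width": finger opening in m; "grasp_force": force on a finger pad.
Only numpy, scipy, OpenCV 4.12 (cv2) and the standard library are available. Lean on these libraries where they do the work, as an engineer would, in place of code of your own. Each camera call takes 0.05 s, during which the arm holds its last target. There are 200 camera calls.

## Working session

There is one attempt and no reset: what is moved stays moved. The work goes in short steps, Python scripts to look and compute and a tool call to move; the robot and the scene stay as the last step left them, time stands still between calls to the robot, and variables do not carry over. Pictures are saved under pics/ and viewed, at most 14 in all, crops included, and the job is handed in when it is done.

Besides the shell and the picture viewer there is one more tool, called after "Emit:" by a JSON object that holds its "method" and its "body". apply_moves: Moves the arm, as the interface text tells. Shifts and turns lie within -1 to 1; 1 stands for 20 mm of shift or 60 degrees of turn. Its arguments: {"type":"object","properties":{"commands":{"type":"array","items":{"type":"array","items":{"type":"number","minimum":-1,"maximum":1}}},"claw":{"type":"number"}},"required":["commands"]}

```bash
mkdir -p pics
python3 - <<'E'
from workcell import bot
import cv2,numpy as np
for n in("top","side"):
    c=bot.camera(n); cv2.imwrite(f"pics/{n}0.png",c["image"]); np.savez(f"{n}0.npz",**c)
    print(n,c["camera_matrix"].tolist(),(-c["R"].T@c["t"]).round(3), c["R"].round(3).tolist())
print(bot.get_obs())
E
```

```text
top [[479.7662353604425, 0.0, 284.3055090413097], [0.0, 479.7662353604425, 208.55150852843414], [0.0, 0.0, 1.0]] [0.251 0.048 1.622] [[-0.028, -1.0, 0.004], [-0.983, 0.027, -0.182], [0.182, -0.009, -0.983]]
side [[532.488948114479, 0.0, 274.6974101743274], [0.0, 532.488948114479, 205.33467499263986], [0.0, 0.0, 1.0]] [ 0.34  -0.94   1.028] [[0.982, -0.187, 0.007], [-0.123, -0.671, -0.731], [0.142, 0.717, -0.682]]
{'clock': 0.1, 'joint_pos': array([-1.32499755e+00,  2.41302638e-01,  3.86109995e-03,  1.33519328e+00,
        2.18449345e-05,  1.57079741e+00]), 'joint_vel': array([ 0.00041785, -0.0005732 ,  0.00357523,  0.0018076 ,  0.00221496,
       -0.0007055 ]), 'tau': array([-2.07714998e-03, -3.73137474e+01,  2.53010130e+01,  1.08867590e-02,
       -1.58449525e-04,  1.53585620e-05]), 'eef_pos': array([ 0.12154474, -0.48446464,  0.25252024]), 'tool_rot': array([ 9.92457019e-01,  1.22589638e-01, -1.01850833e-04, -9.13650000e-04]), 'ft_force': array([-0.1234313 , -0.53713686, -0.36088532]), 'ft_torque': array([-0.02699644, -0.01820476, -0.0013473 ]), 'grasp_force': 0.0, 'grip_width': 0.08534464963136758}
```

View pics/top0.png

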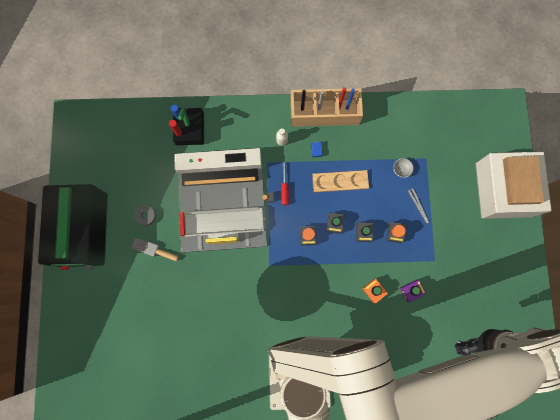

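View pics/side0.png

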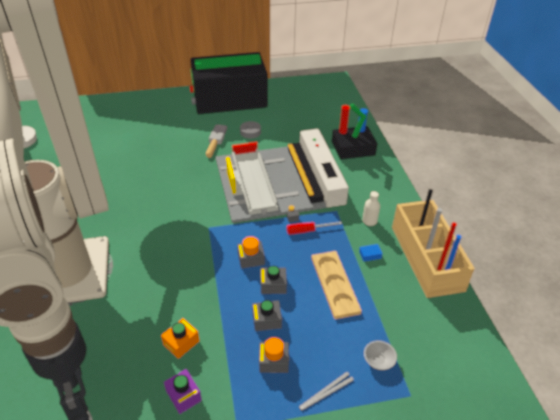

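Top view: capped cams at about (308,235) and (398,231), bare ones at (336,222) and (366,231), the rack at (341,180), the red stop at (182,223), and the plate at (222,239). The orange and purple decoys are at (375,291) and (412,291).

```bash
cat > h.py <<'E'
from workcell import bot
import cv2,numpy as np
def snap(n): return bot.camera(n)
def ray(c,px,z):
    K,R,t=c["camera_matrix"],c["R"],c["t"]; o=-R.T@t
    d=R.T@np.linalg.inv(K)@np.array([px[0],px[1],1.]); return (o+d*(z-o[2])/d[2])
def proj(c,X):
    p=c["camera_matrix"]@(c["R"]@np.array(X)+c["t"]); return p[:2]/p[2]
def blobs(c,lo,hi,amin=15,roi=None):
    h=cv2.cvtColor(c["image"],cv2.COLOR_BGR2HSV); m=cv2.inRange(h,np.array(lo),np.array(hi))
    if roi: 
        k=np.zeros_like(m); k[roi[1]:roi[3],roi[0]:roi[2]]=1; m=m*k
    cs,_=cv2.findContours(m,cv2.RETR_EXTERNAL,cv2.CHAIN_APPROX_NONE); out=[]
    for q in cs:
        if cv2.contourArea(q)>=amin:
            M=cv2.moments(q); out.append((np.array([M["m10"],M["m01"]])/M["m00"],M["m00"],cv2.minAreaRect(q)))
    return out
ORANGE=((5,170,150),(17,255,255)); YEL=((22,130,120),(33,255,255))
E
python3 - <<'E'
from h import *
T=dict(np.load("top0.npz"));S=dict(np.load("side0.npz"))
for n,c in(("top",T),("side",S)):
    for nm,(lo,hi),z in(("orange",ORANGE,.064),("yel",YEL,.038),("green",((40,100,40),(75,255,255)),.05),("red",((0,180,120),(4,255,255)),.052)):
        if nm=="green":continue
        for b in blobs(c,lo,hi,6): print(n,nm,b[0].round(1),b[1],np.round(b[2][1],1),round(b[2][2]),ray(c,b[0],z)[:2].round(4))
a=cv2.resize(T["image"][140:310,160:440],None,fx=2.85,fy=2.85,interpolation=cv2.INTER_CUBIC);cv2.imwrite("pics/t1.png",a)
a=cv2.resize(S["image"][120:400,200:400],None,fx=2.1,fy=2.1,interpolation=cv2.INTER_CUBIC);cv2.imwrite("pics/s1.png",a)
E
```

```text
top orange [374.7 290.7] 295.5 [19.8 16.9] 51 [ 0.263 -0.249]
top orange [398.2 230.6] 106.5 [11. 12.] 90 [ 0.4547 -0.3383]
top yel [365.  238.5] 11.0 [ 1. 12.] 90 [ 0.4349 -0.2325]
top yel [396.8 238.8] 9.0 [11.3  1.6] 9 [ 0.4308 -0.3382]
top yel [221.5 240.1] 129.0 [ 5.3 31. ] 86 [0.4429 0.2438]
top yel [334.8 229.1] 8.0 [11.2  1.6] 8 [ 0.4691 -0.1335]
top red [181.7 226.8] 29.5 [17.1  2.9] 85 [0.4888 0.373 ]
top red [284.1 192.9] 82.5 [20.  5.] 90 [0.5939 0.0318]
top red [172.8 124.5] 39.0 [16.1  6.3] 63 [0.8449 0.4074]
top red [341.8  94.8] 19.0 [ 2.2 14.9] 18 [ 0.9378 -0.1789]
side orange [274.1 354.4] 127.0 [12.8 19.6] 77 [ 0.4551 -0.3649]
side orange [180.2 341.8] 486.5 [29.2 33.2] 50 [ 0.2687 -0.3001]
side orange [444.2 257.7] 10.0 [ 3.2 27.8] 26 [ 0.9066 -0.1822]
side orange [250.5 249.3] 100.5 [13. 15.] 90 [ 0.4524 -0.0707]
side orange [446.7 239.3] 14.5 [ 1.8 27.5] 19 [ 0.9382 -0.1262]
side yel [188.2 395.2] 15.5 [ 1.8 17.5] 61 [ 0.2749 -0.4075]
side yel [261.8 352.3] 48.5 [16.  4.] 90 [ 0.4337 -0.3398]
side yel [187.9 325.1] 65.5 [16.4  5.8] 42 [ 0.2859 -0.2435]
side yel [255.5 311.8] 42.5 [15.1  4. ] 83 [ 0.4374 -0.236 ]
side yel [262.5 275.5] 37.0 [13.  3.] 90 [ 0.4706 -0.1356]
side yel [240.8 250.9] 31.5 [11.  4.] 90 [ 0.4309 -0.0481]
side yel [230.7 174.5] 164.0 [36.9  6.4] 80 [0.4441 0.2522]
side yel [300.  168.6] 52.0 [50.2  2.4] 67 [0.6482 0.2425]
side red [300.3 227.9] 128.5 [ 6.8 24.5] 82 [ 0.5912 -0.0097]
side red [447.4 243.3] 68.0 [ 3.2 47.4] 18 [ 0.9415 -0.1292]
side red [245.  147.8] 135.5 [ 8.1 22.6] 82 [0.5018 0.3534]
side red [343.8 119.7] 144.5 [ 7.2 27.4] 5 [0.8399 0.4456]
```

View pics/t1.png

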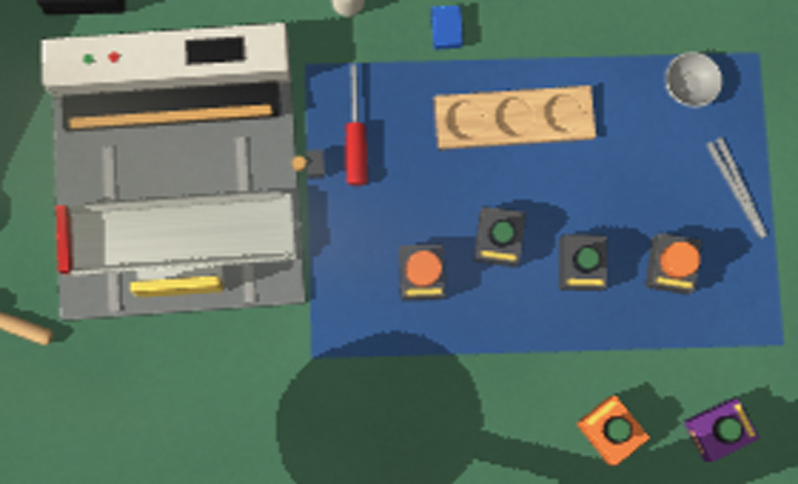

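View pics/s1.png

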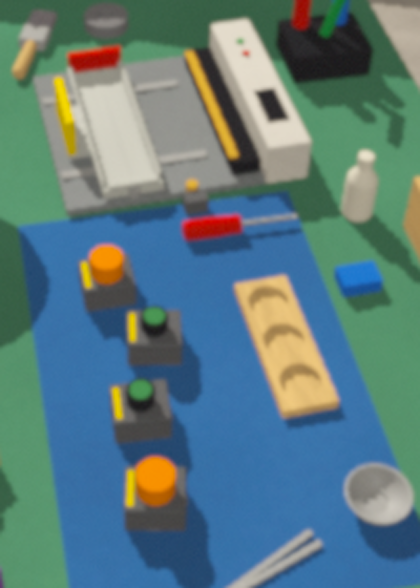

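The crops show all four heads with stripes to the robot and yaws of a few degrees. The three wells are empty, and the tray is empty with its red stop at the +y end. Next I measure the exact points.

```bash
cat >> h.py <<'E'
def cams(c,roi):
    img=c["image"]; h=cv2.cvtColor(img,cv2.COLOR_BGR2HSV)
    for b in blobs(c,(18,90,110),(36,255,255),4,roi):
        p=cv2.boxPoints(b[2]); e=sorted([(np.linalg.norm(p[i]-p[(i+1)%4]),i) for i in range(4)])
        i,j=e[0][1],e[1][1]; A=(p[i]+p[(i+1)%4])/2; B=(p[j]+p[(j+1)%4])/2
        A,B=ray(c,A,.038),ray(c,B,.038); d=A-B; d=d if d[1]>0 else -d
        print("stripe",b[0].round(1),ray(c,b[0],.038)[:2].round(4),"yaw",np.degrees(np.arctan2(-d[0],d[1])).round(1),"len",np.linalg.norm(d).round(3))
    for b in blobs(c,(5,150,110),(17,255,255),30,roi): print("cap",ray(c,b[0],.064)[:2].round(4),b[1])
    for b in blobs(c,(40,60,20),(80,255,255),15,roi): print("lens",b[0].round(1),ray(c,b[0],.058)[:2].round(4),b[1])
E
python3 - <<'E'
from h import *
T=dict(np.load("top0.npz"));S=dict(np.load("side0.npz"))
print(bot.tip_reach)
cams(T,(290,210,415,250)); cams(S,(225,235,300,380))
u=lambda p,o,s:((np.array(p)+.5)/s-.5+np.array(o))
t=lambda p:u(p,(160,140),2.85); s=lambda p:u(p,(200,120),2.1)
def P(n,c,f,p,z): print(n,ray(c,f(p),z)[:2].round(4))
P("stopfoot near",T,t,(70,270),.022);P("stopfoot far",T,t,(70,206),.022)
P("stoptop outer",T,t,(57,206),.052);P("stoptop outer near",T,t,(60,271),.052)
P("S stoptop inner near",S,s,(70,58),.052);P("S far",S,s,(121,50),.052)
for q in((131,282),(219,277)): P("platetop far edge",T,t,q,.078)
for q in((132,295),(219,289)): P("plate near bottom",T,t,q,.018)
for q in((55,79),(71,147)): P("S platetop near",S,s,q,.078)
for q in((62,318),(305,302),(54,88)): P("dockbase near L,R",T,t,q,.012)
for q in((67,212),(35,78)): P("S dock near R,L",S,s,q,.012)
for q in((434,96),(592,86),(597,136),(440,149)): P("rack T",T,t,q,.014)
for q in((234,283),(284,275),(339,405),(285,417)): P("rack S",S,s,q,.014)
E
```

```text
0.022
stripe [307.9 242. ] [ 0.4287 -0.0426] yaw -1.6 len 0.04
stripe [365.  238.5] [ 0.4349 -0.2325] yaw -1.6 len 0.04
stripe [395.7 238.6] [ 0.4318 -0.3346] yaw -11.2 len 0.04
stripe [334.4 229.1] [ 0.4691 -0.1323] yaw -1.6 len 0.037
cap [ 0.4523 -0.0428] 96.0
cap [ 0.4542 -0.3378] 116.0
lens [365.8 230. ] [ 0.4605 -0.2333] 36.0
lens [335.9 221. ] [ 0.4933 -0.1363] 35.0
stripe [269.6 347.2] [ 0.4521 -0.3306] yaw -60.6 len 0.062
stripe [255.6 311.6] [ 0.4375 -0.2353] yaw -3.4 len 0.042
stripe [262.7 275.6] [ 0.4711 -0.1361] yaw -9.9 len 0.046
stripe [240.8 250.6] [ 0.431  -0.0471] yaw 0.3 len 0.044
stripe [250.1 241.9] [ 0.4584 -0.0221] yaw 79.6 len 0.033
cap [ 0.4557 -0.3644] 140.5
cap [ 0.4529 -0.0716] 115.0
lens [226.1 371.8] [ 0.3541 -0.3823] 34.5
lens [266.6 305.6] [ 0.4622 -0.2381] 87.5
lens [273.  270.6] [ 0.4949 -0.1418] 69.5
stopfoot near [0.4674 0.3705]
stopfoot far [0.544  0.3712]
stoptop outer [0.5389 0.3803]
stoptop outer near [0.4625 0.376 ]
S stoptop inner near [0.4663 0.362 ]
S far [0.5421 0.3679]
platetop far edge [0.4442 0.29  ]
platetop far edge [0.4471 0.1902]
plate near bottom [0.4363 0.2982]
plate near bottom [0.4406 0.1959]
S platetop near [0.4364 0.2834]
S platetop near [0.4393 0.1388]
dockbase near L,R [0.4121 0.3814]
dockbase near L,R [0.423  0.0951]
dockbase near L,R [0.6919 0.394 ]
S dock near R,L [0.4244 0.0887]
S dock near R,L [0.4144 0.376 ]
rack T [ 0.6689 -0.0667]
rack T [ 0.6761 -0.2591]
rack T [ 0.6138 -0.2614]
rack T [ 0.6029 -0.0714]
rack S [ 0.6071 -0.0711]
rack S [ 0.6702 -0.0695]
rack S [ 0.6781 -0.2653]
rack S [ 0.6157 -0.2697]
```

Emit:
{"method": "apply_moves", "body": {"commands": [[0,0,0,-0.115],[0,0,0,-0.115],[0,0,0,-0.115],[0,0,0,-0.115],[0,0,0,-0.115]], "claw": 0}}

```text
clock: 0.52
eef_pos: [0.1216, -0.4846, 0.2528]
tool_rot: [0.91, 0.414, 0.0, -0.001]
ft_force: [0.8, -0.2, -0.3]
grip_width: 0.0856
grasp_force: 0.0
```

Emit:
{"method": "apply_moves", "body": {"commands": [[0,0,0,-0.115],[0,0,0,-0.115],[0,0,0,-0.115],[0,0,0,-0.115],[0,0,0,-0.115]]}}

```text
clock: 0.93
eef_pos: [0.1216, -0.4846, 0.2528]
tool_rot: [0.746, 0.665, 0.0, -0.001]
ft_force: [0.4, 0.3, -0.0]
grip_width: 0.0852
grasp_force: 0.0
```

Emit:
{"method": "apply_moves", "body": {"commands": [[0,0,0,-0.115],[0.4,0.9,0,0],[0.4,0.9,0,0],[0.4,0.9,0,0],[0.4,0.9,0,0]]}}

```text
clock: 1.35
eef_pos: [0.1941, -0.4524, 0.2528]
tool_rot: [0.707, 0.707, 0.0, -0.001]
ft_force: [1.0, 0.4, 0.0]
grip_width: 0.0857
grasp_force: 0.0
```

Emit:
{"method": "apply_moves", "body": {"commands": [[0.38,0.87,0,0],[0.38,0.87,0,0],[0.38,0.87,0,0],[0.38,0.87,0,0],[0.38,0.87,0,0]]}}

```text
clock: 1.77
eef_pos: [0.2813, -0.4143, 0.2529]
tool_rot: [0.707, 0.707, 0.0, -0.001]
ft_force: [0.1, -0.1, 0.5]
grip_width: 0.0849
grasp_force: 0.0
```

Emit:
{"method": "apply_moves", "body": {"commands": [[0.38,0.87,0,0],[0.38,0.87,0,0],[0.38,0.87,0,0],[0.38,0.87,0,0],[0.38,0.87,0,0]]}}

```text
clock: 2.18
eef_pos: [0.3683, -0.3763, 0.2528]
tool_rot: [0.707, 0.707, 0.0, -0.001]
ft_force: [0.3, 0.2, -0.1]
grip_width: 0.0856
grasp_force: 0.0
```

Emit:
{"method": "apply_moves", "body": {"commands": [[0.38,0.87,0,0],[0.38,0.87,0,0],[0.38,0.87,0,0],[0.38,0.87,0,0],[0.38,0.87,0,0]]}}

```text
clock: 2.6
eef_pos: [0.4553, -0.3384, 0.2527]
tool_rot: [0.707, 0.707, -0.0, -0.001]
ft_force: [-0.6, -0.2, -0.4]
grip_width: 0.0858
grasp_force: 0.0
```

Emit:
{"method": "apply_moves", "body": {"commands": [[0,0,0.95,0],[0,0,0.95,0],[0,0,0.95,0],[0,0,0.95,0],[0,0,0.95,0]]}}

```text
clock: 3.02
eef_pos: [0.4544, -0.3387, 0.1568]
tool_rot: [0.707, 0.707, -0.0, -0.001]
ft_force: [-0.0, -0.7, -0.3]
grip_width: 0.0853
grasp_force: 0.0
```

Emit:
{"method": "apply_moves", "body": {"commands": [[0,0,0.9,0],[0,0,0.9,0],[0,0,0.9,0],[0,0,0.9,0],[0,0,0.77,0]]}}

```text
clock: 3.43
eef_pos: [0.454, -0.3385, 0.0691]
tool_rot: [0.707, 0.707, -0.0, -0.001]
ft_force: [-1.2, -0.1, 0.2]
grip_width: 0.0855
grasp_force: 0.0
```

Run:
```python
from h import *
S=snap("side");a=cv2.resize(S["image"][260:400,210:350],None,fx=3.5,fy=3.5,interpolation=cv2.INTER_CUBIC);cv2.imwrite("pics/s2.png",a)
```

```text
(no output)
```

View pics/s2.png

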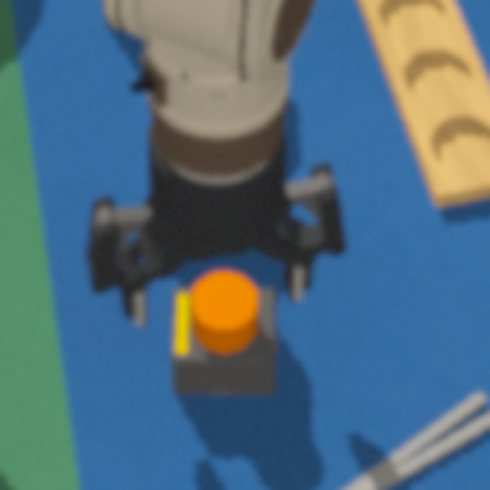

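The jaws straddle the cap: tips are at crop (140,320) and (298,295), with the cap midway at (225,310). Closing now and lifting.

Emit:
{"method": "apply_moves", "body": {"commands": [[0,0,0,0],[0,0,0,0],[0,0,0,0],[0,0,0,0],[0,0,0,0]], "claw": 1}}

```text
clock: 3.9
eef_pos: [0.4563, -0.3398, 0.0727]
tool_rot: [0.707, 0.707, 0.001, 0.002]
ft_force: [1.7, 1.2, 3.4]
grip_width: 0.0378
grasp_force: 59.8
```

Emit:
{"method": "apply_moves", "body": {"commands": [[0,0,0,0],[0,0,0,0],[0,0,0,0],[0,0,-0.2,0],[0,0,-0.5,0]]}}

```text
clock: 4.32
eef_pos: [0.4534, -0.3384, 0.0839]
tool_rot: [0.707, 0.707, -0.001, -0.002]
ft_force: [1.2, -0.1, -1.4]
grip_width: 0.0373
grasp_force: 60.2
```

Emit:
{"method": "apply_moves", "body": {"commands": [[0,0,-0.6,0],[0,0,-0.6,0],[0,0,-0.6,0],[0,0,-0.6,0],[0,0,-0.6,0]]}}

```text
clock: 4.73
eef_pos: [0.4537, -0.3388, 0.1456]
tool_rot: [0.707, 0.707, -0.0, -0.001]
ft_force: [0.6, 0.6, -0.1]
grip_width: 0.0373
grasp_force: 60.3
```

Run:
```python
from h import *
S=snap("side");a=cv2.resize(S["image"][230:400,210:380],None,fx=3,fy=3,interpolation=cv2.INTER_CUBIC);cv2.imwrite("pics/s3.png",a)
```

```text
(no output)
```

View pics/s3.png

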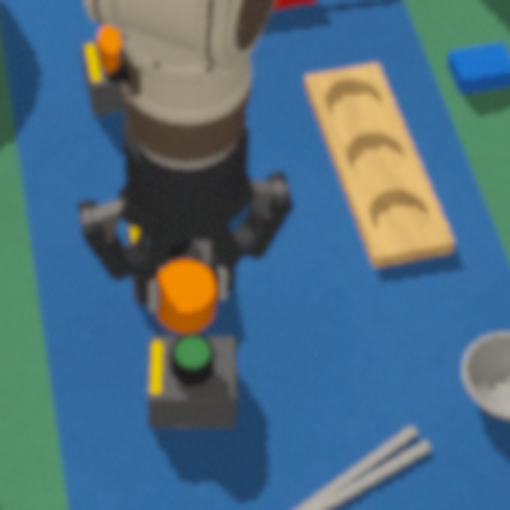

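The cap is held at crop (187,290), and its bare lens shows below at (193,352). I'll measure the cap's offset in the grip.

Run:
```python
from h import *
S=snap("side");T=snap("top")
for n,c in(("S",S),("T",T)):
    print(n,"tcp px",proj(c,bot.get_obs()["eef_pos"]).round(1))
    for b in blobs(c,(4,150,110),(17,255,255),20,(225,235,300,380) if n=="S" else (290,190,420,260)): 
        print(n,"cap",b[0].round(1),b[1],b[2][0],b[2][1],ray(c,b[0],.14)[:2].round(4),ray(c,b[0],.127)[:2].round(4))
    for b in blobs(c,(40,60,20),(80,255,255),15,(225,235,300,380) if n=="S" else (290,190,420,260)): print("lens",b[0].round(1),ray(c,b[0],.058)[:2].round(4),b[1])
```

```text
S tcp px [271.8 320.7]
S cap [272.5 327.3] 380.0 (272.5, 327.5) (25.0, 19.0) [ 0.4541 -0.3507] [ 0.4558 -0.3421]
S cap [246.3 245.3] 82.0 (246.0, 245.5) (15.0, 8.0) [ 0.4362 -0.1254] [ 0.4376 -0.1135]
lens [226.1 371.8] [ 0.3541 -0.3823] 34.5
lens [273.8 347.3] [ 0.4583 -0.3449] 110.5
T tcp px [404.8 227. ]
T cap [308.2 233.9] 97.0 (308.5, 233.5) (11.0, 11.0) [ 0.4425 -0.0385] [ 0.4441 -0.0393]
T cap [400.3 228.9] 48.0 (400.0172119140625, 228.7930908203125) (9.656157493591309, 7.242117881774902) [ 0.4501 -0.3263] [ 0.4518 -0.3296]
lens [365.8 230. ] [ 0.4605 -0.2333] 36.0
lens [335.9 221. ] [ 0.4933 -0.1363] 35.0
```

Emit:
{"method": "apply_moves", "body": {"commands": [[0.56,0.95,0,0],[0.56,0.95,0,0],[0.56,0.95,0,0],[0.56,0.95,0,0],[0.56,0.95,0,0]]}}

```text
clock: 5.3
eef_pos: [0.5494, -0.2823, 0.1435]
tool_rot: [0.707, 0.707, -0.001, -0.001]
ft_force: [-0.3, -0.4, -1.2]
grip_width: 0.0375
grasp_force: 60.3
```

Emit:
{"method": "apply_moves", "body": {"commands": [[0.56,0.95,0,0],[0.56,0.95,0,0],[0.56,0.95,0,0],[0.56,0.95,0,0],[0.56,0.95,0,0]]}}

```text
clock: 5.72
eef_pos: [0.6445, -0.2263, 0.1432]
tool_rot: [0.707, 0.707, -0.001, -0.001]
ft_force: [-0.1, -0.6, 0.5]
grip_width: 0.0374
grasp_force: 60.3
```

Emit:
{"method": "apply_moves", "body": {"commands": [[0,0,0.85,0],[0,0,0.85,0],[0,0,0.85,0],[0,0,0.85,0],[0,0,0.85,0]]}}

```text
clock: 6.13
eef_pos: [0.6435, -0.2267, 0.0575]
tool_rot: [0.707, 0.707, -0.001, -0.001]
ft_force: [1.1, -0.3, -0.1]
grip_width: 0.0377
grasp_force: 60.3
```

Run:
```python
from h import *
S=snap("side");T=snap("top")
a=cv2.resize(S["image"][230:330,280:400],None,fx=3.3,fy=3.3,interpolation=cv2.INTER_CUBIC);b=cv2.resize(T["image"][150:250,300:420],None,fx=3.3,fy=3.3,interpolation=cv2.INTER_CUBIC);cv2.imwrite("pics/s4.png",np.hstack([a,b]))
for c,n,r in((S,"S",(285,235,370,340)),(T,"T",(300,160,420,215))):
    for b in blobs(c,(4,180,150),(13,255,255),20,r): print(n,b[0].round(1),b[1],b[2][1],ray(c,b[0],.043)[:2].round(4))
```

```text
(no output)
```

View pics/s4.png

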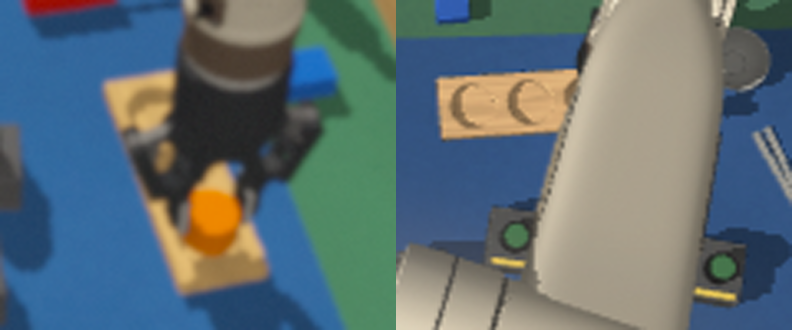

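The cap hangs over the rack's near-right well at side crop (215,220). The top view is hidden by the arm. I'll compare cap and well in the side view only.

Run:
```python
from h import *
S=snap("side")
for b in blobs(S,(4,150,110),(17,255,255),20,(325,275,365,325)): print(b[0].round(1),b[1],b[2][0],b[2][1],ray(S,b[2][0],.0395)[:2].round(4))
S0=dict(np.load("side0.npz"))
h=cv2.cvtColor(S0["image"],cv2.COLOR_BGR2HSV)
m=cv2.inRange(h,np.array([8,60,150]),np.array([25,190,255]));m[:240]=0;m[330:]=0;m[:,:305]=0;m[:,370:]=0
cs=max(cv2.findContours(m,cv2.RETR_EXTERNAL,cv2.CHAIN_APPROX_NONE)[0],key=cv2.contourArea)
q=cv2.approxPolyDP(cv2.convexHull(cs),4,True)[:,0]; print([ (p.tolist(),ray(S0,p,.014)[:2].round(4).tolist()) for p in q])
```

```text
[342.8 298.4] 252.5 (342.86993408203125, 298.0953674316406) (16.346149444580078, 20.75580596923828) [ 0.6405 -0.2361]
[([313, 255], [0.6113, -0.0736]), ([336, 253], [0.6707, -0.0776]), ([359, 313], [0.6729, -0.2655]), ([333, 315], [0.6126, -0.2599])]
```

Emit:
{"method": "apply_moves", "body": {"commands": [[0.1,0,0,0],[0,0,0.2,0],[0,0,0.2,0],[0,0,0.2,0],[0,0,0,0]]}}

```text
clock: 6.7
eef_pos: [0.645, -0.2251, 0.0479]
tool_rot: [0.707, 0.707, 0.0, 0.0]
ft_force: [0.2, 0.8, -1.0]
grip_width: 0.0372
grasp_force: 60.3
```

Emit:
{"method": "apply_moves", "body": {"commands": [[0,0,0.1,0],[0,0,0.1,0],[0,0,0.1,0],[0,0,0,0],[0,0,0,0]]}}

```text
clock: 7.12
eef_pos: [0.6449, -0.2248, 0.0417]
tool_rot: [0.707, 0.707, 0.0, -0.0]
ft_force: [1.1, 0.9, -0.4]
grip_width: 0.0373
grasp_force: 60.3
```

Emit:
{"method": "apply_moves", "body": {"commands": [[0,0,0.1,0],[0,0,0.07,0],[0,0,0,0],[0,0,0,0],[0,0,0,0]]}}

```text
clock: 7.53
eef_pos: [0.6452, -0.2249, 0.0397]
tool_rot: [0.707, 0.707, 0.0, 0.0]
ft_force: [-0.1, 1.9, 5.5]
grip_width: 0.0373
grasp_force: 60.8
```

Emit:
{"method": "apply_moves", "body": {"commands": [[0,0,0,0],[0,0,0,0],[0,0,0,0],[0,0,0,0],[0,0,0,0]], "claw": 0}}

```text
clock: 7.95
eef_pos: [0.6444, -0.2253, 0.0381]
tool_rot: [0.707, 0.707, -0.0, -0.0]
ft_force: [1.1, 0.9, -0.3]
grip_width: 0.0853
grasp_force: 0.0
```

Emit:
{"method": "apply_moves", "body": {"commands": [[0,0,-0.6,0],[0,0,-1,0],[0,0,-1,0],[0,0,-1,0],[0,0,-1,0]]}}

```text
clock: 8.37
eef_pos: [0.6447, -0.2252, 0.1324]
tool_rot: [0.707, 0.707, 0.0, 0.0]
ft_force: [0.1, -0.7, -0.3]
grip_width: 0.0855
grasp_force: 0.0
```

Emit:
{"method": "apply_moves", "body": {"commands": [[1,-0.95,0,0],[1,-0.95,0,0],[1,-0.95,0,0],[1,-0.95,0,0],[1,-0.95,0,0]]}}

```text
clock: 8.78
eef_pos: [0.549, -0.1245, 0.1316]
tool_rot: [0.707, 0.707, 0.0, 0.001]
ft_force: [-0.6, 0.1, -0.4]
grip_width: 0.0854
grasp_force: 0.0
```

Emit:
{"method": "apply_moves", "body": {"commands": [[0.85,-0.95,0,0],[0.85,-0.95,0,0],[0.8,-0.95,0,0],[0.8,-0.95,0,0],[0.8,-0.95,0,0]]}}

```text
clock: 9.2
eef_pos: [0.4541, -0.0425, 0.1315]
tool_rot: [0.707, 0.707, 0.0, 0.001]
ft_force: [-0.2, 0.8, -0.2]
grip_width: 0.0855
grasp_force: 0.0
```

Run:
```python
from h import *
S=snap("side");T=snap("top")
a=cv2.resize(S["image"][220:380,220:380],None,fx=3,fy=3,interpolation=cv2.INTER_CUBIC);cv2.imwrite("pics/s5.png",a)
for c,n,r in((S,"S",(305,235,370,340)),(T,"T",(300,160,420,215))):
    for b in blobs(c,(4,150,110),(13,255,255),20,r): print(n,b[0].round(1),b[1],b[2][1],ray(c,b[0],.031)[:2].round(4),ray(c,b[0],.022)[:2].round(4))
print(bot.get_obs()["eef_pos"])
```

```text
T [358.6 178.9] 111.5 (12.0, 12.0) [ 0.6405 -0.2241] [ 0.6427 -0.2256]
[ 0.45161399 -0.04137121  0.13111787]
```

View pics/s5.png

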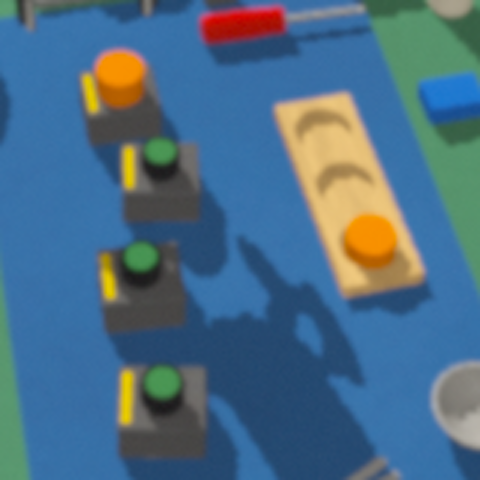

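Cap 1 sits in the near-right well at crop (370,240). The other cap is still on its cam at (120,78). I'll re-measure that cap before grasping.

Run:
```python
from h import *
S=snap("side");T=snap("top");S0=dict(np.load("side0.npz"))
for c in(S0,S):
    for b in blobs(c,(4,150,110),(17,255,255),20,(225,230,290,275)): print("cap",b[0].round(1),b[2][0],b[2][1],ray(c,b[2][0],.051)[:2].round(4))
cams(S,(225,230,300,380)); cams(T,(290,205,415,255))
```

```text
cap [250.7 249.6] (250.9690704345703, 247.69944763183594) (14.690821647644043, 16.26483726501465) [ 0.4559 -0.0539]
cap [259.7 249.9] (259.5, 246.5) (17.0, 15.0) [ 0.4774 -0.0537]
stripe [262. 352.] [ 0.4342 -0.3391] yaw -9.8 len 0.043
stripe [255.6 312.2] [ 0.4374 -0.2369] yaw -5.0 len 0.041
stripe [262.8 275.5] [ 0.4712 -0.1359] yaw -9.9 len 0.046
stripe [249.9 251. ] [ 0.4531 -0.0525] yaw 1.6 len 0.042
stripe [259.4 242.1] [ 0.4814 -0.0271] yaw 79.6 len 0.033
cap [ 0.4743 -0.0766] 117.0
lens [226.1 371.8] [ 0.3541 -0.3823] 34.5
lens [273.8 347.3] [ 0.4583 -0.3449] 108.5
lens [266.6 305.6] [ 0.4623 -0.2382] 88.0
lens [272.9 270.3] [ 0.4949 -0.1409] 78.0
stripe [365.5 238.5] [ 0.4349 -0.2342] yaw -1.6 len 0.037
stripe [396.1 238.7] [ 0.4312 -0.3359] yaw -11.2 len 0.04
lens [398.5 230.5] [ 0.4559 -0.3408] 39.0
lens [365.8 230. ] [ 0.4605 -0.2333] 36.0
```

Emit:
{"method": "apply_moves", "body": {"commands": [[-0.16,0.53,0,0],[-0.16,0.53,0,0],[0,0,1,0],[0,0,1,0],[0,0,1,0]]}}

```text
clock: 9.82
eef_pos: [0.4783, -0.0505, 0.0707]
tool_rot: [0.708, 0.707, 0.001, 0.001]
ft_force: [-0.0, 0.4, -0.0]
grip_width: 0.0852
grasp_force: 0.0
```

Emit:
{"method": "apply_moves", "body": {"commands": [[0,0,0,0],[0,0,0,0],[0,0,0,0],[0,0,0,0],[0,0,0,0]], "claw": 1}}

```text
clock: 10.23
eef_pos: [0.4777, -0.0499, 0.0724]
tool_rot: [0.707, 0.707, 0.001, 0.002]
ft_force: [-0.2, -0.1, 3.9]
grip_width: 0.0374
grasp_force: 59.9
```

Emit:
{"method": "apply_moves", "body": {"commands": [[0,0,0,0],[0,0,0,0],[0,0,0,0],[0,0,-0.2,0],[0,0,-0.5,0]]}}

```text
clock: 10.65
eef_pos: [0.4755, -0.0494, 0.0843]
tool_rot: [0.707, 0.707, -0.0, -0.0]
ft_force: [0.9, 0.4, -0.3]
grip_width: 0.0375
grasp_force: 60.2
```

Emit:
{"method": "apply_moves", "body": {"commands": [[0,0,-0.6,0],[0,0,-0.6,0],[0,0,-0.6,0],[0,0,-0.6,0],[0,0,-0.6,0]]}}

```text
clock: 11.07
eef_pos: [0.4759, -0.0494, 0.1455]
tool_rot: [0.707, 0.707, 0.0, 0.0]
ft_force: [0.8, -0.0, 0.0]
grip_width: 0.0373
grasp_force: 60.2
```

Run:
```python
from h import *
S=snap("side")
for b in blobs(S,(4,150,110),(17,255,255),20,(225,200,300,280)): print("cap",b[0].round(1),b[1],b[2][0],b[2][1],ray(S,b[2][0],.125)[:2].round(4))
cams(S,(225,230,300,380))
```

```text
cap [258.4 224.1] 222.5 (258.5, 224.5) (17.0, 15.0) [ 0.4765 -0.0502]
stripe [262. 352.] [ 0.4342 -0.3391] yaw -9.8 len 0.043
stripe [255.6 311.6] [ 0.4375 -0.2353] yaw -3.4 len 0.042
stripe [262.8 275.5] [ 0.4712 -0.1359] yaw -9.9 len 0.046
stripe [249.8 250.9] [ 0.453  -0.0522] yaw -2.8 len 0.042
lens [226.1 371.8] [ 0.3541 -0.3823] 34.5
lens [273.8 347.4] [ 0.4584 -0.345 ] 109.5
lens [266.6 305.6] [ 0.4623 -0.2382] 88.5
lens [273.1 270.3] [ 0.4952 -0.1409] 81.0
lens [259.3 244.6] [ 0.477  -0.0536] 57.5
```

Emit:
{"method": "apply_moves", "body": {"commands": [[-0.29,0.82,0,0],[-0.29,0.82,0,0],[-0.29,0.82,0,0],[-0.29,0.82,0,0],[-0.29,0.82,0,0]]}}

```text
clock: 11.53
eef_pos: [0.5585, -0.0786, 0.1443]
tool_rot: [0.707, 0.707, -0.0, -0.0]
ft_force: [0.2, -0.6, -0.5]
grip_width: 0.0375
grasp_force: 60.3
```

Emit:
{"method": "apply_moves", "body": {"commands": [[-0.29,0.82,0,0],[-0.29,0.82,0,0],[-0.28,0.82,0,0],[-0.28,0.82,0,0],[-0.28,0.82,0,0]]}}

```text
clock: 11.95
eef_pos: [0.6405, -0.1071, 0.1441]
tool_rot: [0.707, 0.707, -0.0, -0.0]
ft_force: [0.6, 0.7, 0.1]
grip_width: 0.0374
grasp_force: 60.3
```

Emit:
{"method": "apply_moves", "body": {"commands": [[0,0,0.85,0],[0,0,0.85,0],[0,0,0.85,0],[0,0,0.85,0],[0,0,0.85,0]]}}

```text
clock: 12.37
eef_pos: [0.6397, -0.1068, 0.0583]
tool_rot: [0.707, 0.707, -0.0, -0.0]
ft_force: [-0.0, -0.0, -0.3]
grip_width: 0.0376
grasp_force: 60.3
```

Emit:
{"method": "apply_moves", "body": {"commands": [[0,0,0.2,0],[0,0,0.2,0],[0,0,0.1,0],[0,0,0,0],[0,0,0,0]]}}

```text
clock: 12.78
eef_pos: [0.6407, -0.107, 0.0506]
tool_rot: [0.707, 0.707, 0.001, 0.001]
ft_force: [-0.0, 0.0, -0.3]
grip_width: 0.0377
grasp_force: 60.3
```

Emit:
{"method": "apply_moves", "body": {"commands": [[0,0,0.1,0],[0,0,0.1,0],[0,0,0.1,0],[0,0,0.1,0],[0,0,0,0]]}}

```text
clock: 13.2
eef_pos: [0.6396, -0.1069, 0.041]
tool_rot: [0.707, 0.707, -0.0, -0.0]
ft_force: [-0.0, -0.1, -0.3]
grip_width: 0.0377
grasp_force: 60.3
```

Emit:
{"method": "apply_moves", "body": {"commands": [[0,0,0.1,0],[0,0,0.05,0],[0,0,0,0],[0,0,0,0],[0,0,0,0]]}}

```text
clock: 13.62
eef_pos: [0.6401, -0.1069, 0.0394]
tool_rot: [0.707, 0.707, 0.0, 0.0]
ft_force: [-2.1, 0.4, 5.2]
grip_width: 0.0374
grasp_force: 60.7
```

Emit:
{"method": "apply_moves", "body": {"commands": [[0,0,0,0],[0,0,0,0],[0,0,0,0],[0,0,0,0],[0,0,0,0]], "claw": 0}}

```text
clock: 14.03
eef_pos: [0.6399, -0.1069, 0.0382]
tool_rot: [0.707, 0.707, -0.0, -0.0]
ft_force: [-0.3, -0.4, -0.4]
grip_width: 0.0854
grasp_force: 0.0
```

Emit:
{"method": "apply_moves", "body": {"commands": [[0,0,-0.6,0],[0,0,-1,0],[0,0,-1,0],[0,0,-1,0],[0,0,-1,0]]}}

```text
clock: 14.45
eef_pos: [0.64, -0.1069, 0.1323]
tool_rot: [0.707, 0.707, 0.0, 0.0]
ft_force: [0.7, -0.5, 0.7]
grip_width: 0.0858
grasp_force: 0.0
```

Emit:
{"method": "apply_moves", "body": {"commands": [[0.28,-0.82,0,0],[0.28,-0.82,0,0],[0.28,-0.82,0,0],[0.28,-0.82,0,0],[0.28,-0.82,0,0]]}}

```text
clock: 14.87
eef_pos: [0.5574, -0.0787, 0.1316]
tool_rot: [0.707, 0.707, 0.0, 0.0]
ft_force: [0.4, 0.4, -0.0]
grip_width: 0.0851
grasp_force: 0.0
```

Emit:
{"method": "apply_moves", "body": {"commands": [[0.28,-0.82,0,0],[0.28,-0.82,0,0],[0.28,-0.82,0,0],[0.28,-0.82,0,0],[0.28,-0.82,0,0]]}}

```text
clock: 15.28
eef_pos: [0.4755, -0.0506, 0.1315]
tool_rot: [0.707, 0.707, 0.0, 0.001]
ft_force: [0.5, 0.3, -0.7]
grip_width: 0.0855
grasp_force: 0.0
```

Run:
```python
from h import *
S=snap("side");T=snap("top")
a=cv2.resize(S["image"][210:350,220:380],None,fx=3,fy=3,interpolation=cv2.INTER_CUBIC);b=cv2.resize(T["image"][150:290,270:390],None,fx=3,fy=3,interpolation=cv2.INTER_CUBIC);cv2.imwrite("pics/s6.png",np.hstack([a,b]))
for b in blobs(T,(4,150,110),(13,255,255),20,(300,150,420,210)): print(b[0].round(1),b[1],ray(T,b[0],.031)[:2].round(4))
cams(S,(225,230,300,380)); cams(T,(290,205,415,255))
print(bot.get_obs()["eef_pos"])
```

```text
[324.1 179.7] 65.5 [ 0.6411 -0.1061]
[358.6 178.9] 111.5 [ 0.6405 -0.2241]
stripe [262. 352.] [ 0.4342 -0.3391] yaw -9.8 len 0.043
stripe [255.6 311.6] [ 0.4375 -0.2353] yaw -3.4 len 0.042
stripe [262.7 275.6] [ 0.4711 -0.1359] yaw -9.9 len 0.046
stripe [249.8 250.9] [ 0.453  -0.0522] yaw -2.8 len 0.042
lens [226.1 371.8] [ 0.3541 -0.3823] 34.5
lens [273.8 347.4] [ 0.4582 -0.345 ] 107.5
lens [266.7 305.6] [ 0.4624 -0.2382] 87.0
lens [272.9 270.2] [ 0.495  -0.1404] 78.0
lens [259.3 244.6] [ 0.4771 -0.0537] 58.0
stripe [365.  238.5] [ 0.4349 -0.2325] yaw -1.6 len 0.04
stripe [396.3 238.7] [ 0.4312 -0.3365] yaw -9.8 len 0.04
lens [398.5 230.5] [ 0.4559 -0.3408] 39.0
lens [365.8 230. ] [ 0.4605 -0.2333] 36.0
[ 0.47365457 -0.05025766  0.13122788]
```

View pics/s6.png

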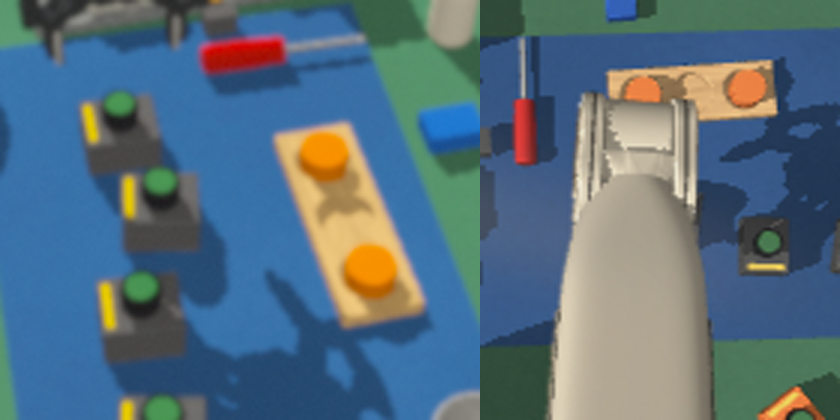

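Both caps are seated: left one at side crop (324,155), right one at (370,270). Next I grasp the nearest camera across its x faces.

Emit:
{"method": "apply_moves", "body": {"commands": [[0,0,0.96,0.05],[0,0,0.96,0],[0,0,0.96,0],[0,0,0.96,0],[0,0,0.96,0]]}}

```text
clock: 15.8
eef_pos: [0.4778, -0.0512, 0.0345]
tool_rot: [0.726, 0.688, 0.001, 0.001]
ft_force: [-0.5, -0.1, -0.2]
grip_width: 0.085
grasp_force: 0.0
```

Emit:
{"method": "apply_moves", "body": {"commands": [[0,0,0,0],[0,0,0,0],[0,0,0,0],[0,0,0,0],[0,0,0,0]], "claw": 1}}

```text
clock: 16.22
eef_pos: [0.4768, -0.051, 0.0354]
tool_rot: [0.725, 0.688, 0.001, 0.001]
ft_force: [0.7, -0.2, 0.1]
grip_width: 0.0606
grasp_force: 65.4
```

Emit:
{"method": "apply_moves", "body": {"commands": [[0,0,0,0],[0,0,0,0],[0,0,-0.2,0],[0,0,-0.4,0],[0,0,-0.4,0]]}}

```text
clock: 16.63
eef_pos: [0.4753, -0.0508, 0.0548]
tool_rot: [0.725, 0.688, -0.001, -0.001]
ft_force: [0.8, -0.4, -2.7]
grip_width: 0.0608
grasp_force: 65.1
```

Emit:
{"method": "apply_moves", "body": {"commands": [[0,0,-0.7,0],[0,0,-0.7,0],[0,0,-0.7,0],[0,0,-0.7,0],[0,0,-0.7,-0.085]]}}

```text
clock: 17.05
eef_pos: [0.4759, -0.0508, 0.1259]
tool_rot: [0.694, 0.72, 0.0, 0.0]
ft_force: [-0.3, 0.3, -2.1]
grip_width: 0.0609
grasp_force: 65.1
```

Run:
```python
from h import *
S=snap("side");T=snap("top");o=bot.get_obs();print(o["eef_pos"],o["ft_force"])
a=cv2.resize(S["image"][150:300,190:350],None,fx=3.5,fy=3.5,interpolation=cv2.INTER_CUBIC);cv2.imwrite("pics/s7.png",a)
cams(S,(225,150,300,380))
```

```text
[ 0.47792228 -0.05105654  0.12738681] [ 0.4076636   0.54980851 -2.70086655]
stripe [262. 352.] [ 0.4342 -0.3391] yaw -9.8 len 0.043
stripe [255.6 311.6] [ 0.4375 -0.2353] yaw -3.4 len 0.042
stripe [262.8 275.2] [ 0.4716 -0.135 ] yaw -9.8 len 0.04
stripe [248.1 226.1] [0.4619 0.0349] yaw 4.5 len 0.046
stripe [290.9 207.7] [0.5868 0.0833] yaw 79.6 len 0.016
stripe [230.6 174.5] [0.444  0.2523] yaw -0.1 len 0.171
stripe [295.3 158.5] [0.6451 0.2919] yaw 2.5 len 0.114
lens [226.1 371.8] [ 0.3541 -0.3823] 34.5
lens [273.8 347.3] [ 0.4583 -0.345 ] 108.5
lens [266.6 305.6] [ 0.4623 -0.2382] 87.0
lens [273.1 270.8] [ 0.4951 -0.1425] 75.0
lens [257.9 218.1] [0.489  0.0394] 70.0
lens [227.3 215.3] [0.4121 0.0641] 79.5
lens [227.6 151.6] [0.4467 0.336 ] 18.0
```

View pics/s7.png

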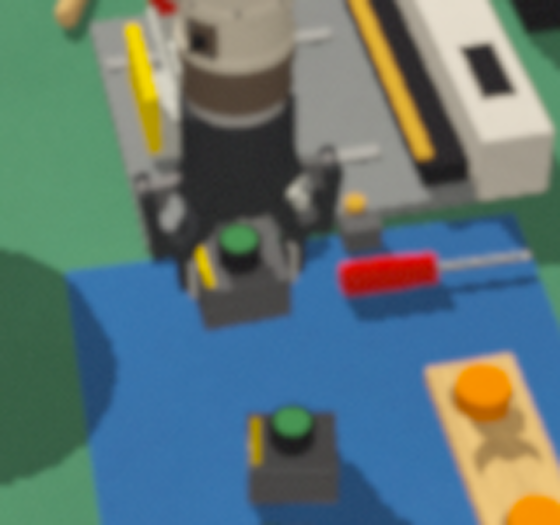

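The camera is held level at crop (240,280), lens at (238,240), with the bench clear beneath. Moving it to the tray.

Emit:
{"method": "apply_moves", "body": {"commands": [[0.95,0.11,0,0],[0.95,0.11,0,0],[0.95,0.11,0,0],[0.95,0.11,0,0],[0.95,0.11,0,0]]}}

```text
clock: 17.57
eef_pos: [0.483, 0.0452, 0.1239]
tool_rot: [0.695, 0.719, -0.0, -0.0]
ft_force: [-0.0, 0.3, -2.5]
grip_width: 0.0607
grasp_force: 65.2
```

Emit:
{"method": "apply_moves", "body": {"commands": [[0.95,0.11,0,0],[0.95,0.11,0,0],[0.95,0.11,0,0],[0.95,0.11,0,0],[0.95,0.11,0,0]]}}

```text
clock: 17.98
eef_pos: [0.4904, 0.1406, 0.1238]
tool_rot: [0.695, 0.719, -0.001, -0.0]
ft_force: [0.4, 0.3, -2.5]
grip_width: 0.0611
grasp_force: 65.2
```

Emit:
{"method": "apply_moves", "body": {"commands": [[0.95,0.11,0,0],[0.95,0.11,0,0],[0.95,0.11,0,0],[0.95,0.11,0,0],[0.95,0.11,0,0]]}}

```text
clock: 18.4
eef_pos: [0.498, 0.2359, 0.1236]
tool_rot: [0.695, 0.719, -0.001, -0.0]
ft_force: [0.1, 1.1, -2.7]
grip_width: 0.0605
grasp_force: 65.2
```

Emit:
{"method": "apply_moves", "body": {"commands": [[0.95,0.11,0,0],[0.95,0.11,0,0],[0.95,0.11,0,0],[0.95,0.11,0,0],[0.95,0.11,0,0]]}}

```text
clock: 18.82
eef_pos: [0.5056, 0.3311, 0.1234]
tool_rot: [0.695, 0.719, -0.001, -0.0]
ft_force: [0.1, -0.6, -2.5]
grip_width: 0.0609
grasp_force: 65.2
```

Run:
```python
from h import *
S=snap("side");T=snap("top");o=bot.get_obs();print(o["eef_pos"],o["ft_force"])
a=cv2.resize(S["image"][90:230,180:340],None,fx=3,fy=3,interpolation=cv2.INTER_CUBIC);b=cv2.resize(T["image"][150:290,160:270],None,fx=3,fy=3,interpolation=cv2.INTER_CUBIC);cv2.imwrite("pics/s8.png",np.hstack([a,b]))
for b in blobs(S,(40,60,20),(80,255,255),20,(240,120,290,200)): print("lens",b[0].round(1),ray(S,b[0],.148)[:2].round(4),b[1])
```

```text
[0.50578586 0.3331801  0.12347788] [ 6.97114793e-01  9.12940604e-04 -2.01578014e+00]
lens [246.  126.7] [0.5034 0.325 ] 41.0
lens [274.7 134.3] [0.5775 0.2735] 735.5
```

View pics/s8.png

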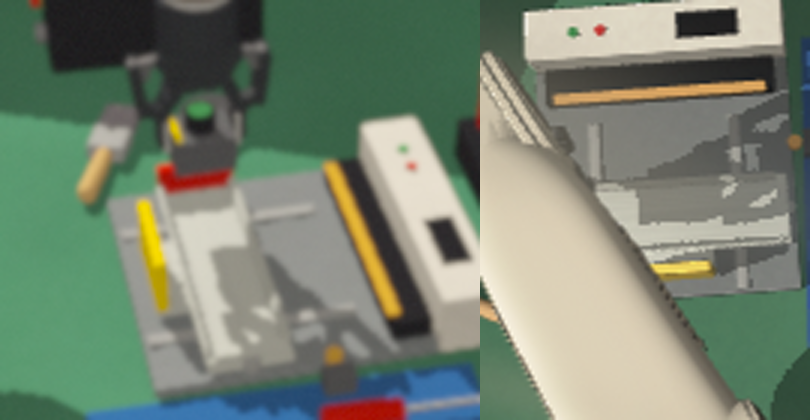

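The block hangs over the channel just in front of the red stop, at side crop (200,150) with the stop at (195,178). Lowering it slowly.

Emit:
{"method": "apply_moves", "body": {"commands": [[0,0,0.5,0],[0,0,0.5,0],[0,0,0.5,0],[0,0,0.4,0],[0,0,0,0]]}}

```text
clock: 19.33
eef_pos: [0.5044, 0.3285, 0.0833]
tool_rot: [0.695, 0.719, -0.003, -0.001]
ft_force: [0.1, -0.4, -3.0]
grip_width: 0.0608
grasp_force: 65.2
```

Emit:
{"method": "apply_moves", "body": {"commands": [[0,0,0.3,0],[0,0,0.2,0],[0,0,0.2,0],[0,0,0.2,0],[0,0,0,0]]}}

```text
clock: 19.75
eef_pos: [0.5058, 0.3302, 0.0677]
tool_rot: [0.694, 0.72, -0.001, -0.0]
ft_force: [-0.3, 0.2, -3.4]
grip_width: 0.061
grasp_force: 65.2
```

Emit:
{"method": "apply_moves", "body": {"commands": [[0,0,0.1,0],[0,0,0.1,0],[0,0,0.1,0],[0,0,0,0],[0,0,0,0]]}}

```text
clock: 20.17
eef_pos: [0.5061, 0.3304, 0.0624]
tool_rot: [0.694, 0.72, -0.0, -0.0]
ft_force: [-0.4, -0.2, -2.4]
grip_width: 0.0609
grasp_force: 65.2
```

Emit:
{"method": "apply_moves", "body": {"commands": [[0,0,0.07,0],[0,0,0.07,0],[0,0,0,0],[0,0,0,0],[0,0,0,0]]}}

```text
clock: 20.58
eef_pos: [0.5061, 0.3304, 0.0597]
tool_rot: [0.694, 0.72, -0.0, -0.0]
ft_force: [0.2, -0.3, -2.8]
grip_width: 0.061
grasp_force: 65.2
```

Emit:
{"method": "apply_moves", "body": {"commands": [[0,0,0.05,0],[0,0,0.05,0],[0,0,0,0],[0,0,0,0],[0,0,0,0]]}}

```text
clock: 21.0
eef_pos: [0.5061, 0.3305, 0.0577]
tool_rot: [0.694, 0.72, -0.0, -0.0]
ft_force: [-0.2, -0.6, -2.0]
grip_width: 0.0611
grasp_force: 65.3
```

Emit:
{"method": "apply_moves", "body": {"commands": [[0.1,0,0.03,0],[0.1,0,0,0],[0.1,0,0,0],[0,0,0,0],[0,0,0,0]]}}

```text
clock: 21.42
eef_pos: [0.5063, 0.337, 0.0575]
tool_rot: [0.694, 0.72, 0.001, 0.0]
ft_force: [-0.2, -0.8, 0.3]
grip_width: 0.0606
grasp_force: 65.4
```

Emit:
{"method": "apply_moves", "body": {"commands": [[0.1,0,0,0],[0.05,0,0,0],[0,0,0,0],[0,0,0,0],[0,0,0,0]]}}

```text
clock: 21.83
eef_pos: [0.5061, 0.3394, 0.0575]
tool_rot: [0.694, 0.72, 0.0, 0.0]
ft_force: [-0.3, -2.6, 1.9]
grip_width: 0.0608
grasp_force: 65.8
```

Emit:
{"method": "apply_moves", "body": {"commands": [[0.05,0,0,0],[0.05,0,0,0],[0,0,0,0],[0,0,0,0],[0,0,0,0]]}}

```text
clock: 22.25
eef_pos: [0.506, 0.34, 0.0574]
tool_rot: [0.695, 0.719, -0.001, 0.001]
ft_force: [-1.2, -6.7, 6.1]
grip_width: 0.061
grasp_force: 66.0
```

Emit:
{"method": "apply_moves", "body": {"commands": [[0.05,0,0,0],[0,0,0,0],[0,0,0,0],[0,0,0,0],[0,0,0,0]]}}

```text
clock: 22.67
eef_pos: [0.506, 0.34, 0.0574]
tool_rot: [0.695, 0.719, -0.001, 0.002]
ft_force: [-0.5, -8.0, 5.6]
grip_width: 0.061
grasp_force: 66.0
```

Emit:
{"method": "apply_moves", "body": {"commands": [[0,0,0,0],[0,0,0,0],[0,0,0,0],[0,0,0,0],[0,0,0,0]], "claw": 0.12}}

```text
clock: 23.08
eef_pos: [0.5055, 0.3431, 0.0569]
tool_rot: [0.694, 0.72, 0.0, -0.0]
ft_force: [0.3, -0.7, -0.5]
grip_width: 0.075
grasp_force: 0.0
```

Emit:
{"method": "apply_moves", "body": {"commands": [[0,0,-0.2,0],[0,0,-0.8,0],[0,0,-1,0],[0,0,-1,0],[0,0,-0.6,0]]}}

```text
clock: 23.5
eef_pos: [0.5065, 0.3433, 0.1317]
tool_rot: [0.694, 0.72, 0.002, 0.0]
ft_force: [0.7, 0.2, 0.4]
grip_width: 0.0751
grasp_force: 0.0
```

Emit:
{"method": "apply_moves", "body": {"commands": [[-0.96,-0.06,0,0],[-0.96,-0.06,0,0],[-0.96,-0.06,0,0],[-0.96,-0.06,0,0],[-0.96,-0.06,0,0]]}}

```text
clock: 23.92
eef_pos: [0.5031, 0.2458, 0.1295]
tool_rot: [0.694, 0.72, 0.0, -0.0]
ft_force: [0.4, -0.2, 0.1]
grip_width: 0.0753
grasp_force: 0.0
```

Emit:
{"method": "apply_moves", "body": {"commands": [[-0.96,-0.06,0,0],[-0.96,-0.06,0,0],[-0.96,-0.06,0,0],[-0.96,-0.06,0,0],[-0.96,-0.06,0,0]]}}

```text
clock: 24.33
eef_pos: [0.5007, 0.1495, 0.1295]
tool_rot: [0.694, 0.72, 0.0, 0.0]
ft_force: [0.3, 0.2, -0.5]
grip_width: 0.0754
grasp_force: 0.0
```

Emit:
{"method": "apply_moves", "body": {"commands": [[-0.96,-0.06,0,0],[-0.96,-0.06,0,0],[-0.96,-0.06,0,0],[-0.96,-0.06,0,0],[-0.96,-0.06,0,0]]}}

```text
clock: 24.75
eef_pos: [0.4983, 0.0533, 0.1296]
tool_rot: [0.694, 0.72, 0.0, 0.0]
ft_force: [0.2, -0.4, 0.6]
grip_width: 0.0755
grasp_force: 0.0
```

Emit:
{"method": "apply_moves", "body": {"commands": [[-0.96,-0.06,0,0],[-0.96,-0.06,0,0],[-0.96,-0.06,0,0],[-0.96,-0.06,0,0],[-0.96,-0.06,0,0]]}}

```text
clock: 25.17
eef_pos: [0.4958, -0.0429, 0.1296]
tool_rot: [0.694, 0.72, 0.0, 0.0]
ft_force: [0.8, 0.4, -0.5]
grip_width: 0.0749
grasp_force: 0.0
```

Emit:
{"method": "apply_moves", "body": {"commands": [[-0.96,-0.06,0,0],[-0.96,-0.06,0,0],[-0.96,-0.05,0,0],[-0.96,-0.05,0,0],[-0.96,-0.05,0,0]]}}

```text
clock: 25.58
eef_pos: [0.4939, -0.1391, 0.1296]
tool_rot: [0.694, 0.72, 0.0, 0.0]
ft_force: [1.2, -0.6, 1.0]
grip_width: 0.075
grasp_force: 0.0
```

Emit:
{"method": "apply_moves", "body": {"commands": [[0,0,0,0.1],[0,0,0,0.1],[0,0,0,0],[0,0,0,0],[0,0,0,0]], "claw": 0}}

```text
clock: 26.0
eef_pos: [0.4939, -0.138, 0.1293]
tool_rot: [0.765, 0.644, 0.0, 0.0]
ft_force: [0.1, 0.2, -0.5]
grip_width: 0.0856
grasp_force: 0.0
```

Run:
```python
from h import *
S=snap("side");T=snap("top");o=bot.get_obs();print(o["eef_pos"],o["ft_force"])
cams(S,(225,235,300,380)); cams(T,(350,205,415,255))
print("tray");cams(S,(225,100,300,200)); cams(T,(175,200,265,255))
a=cv2.resize(S["image"][120:220,200:320],None,fx=3,fy=3,interpolation=cv2.INTER_CUBIC);b=cv2.resize(T["image"][180:280,160:280],None,fx=3,fy=3,interpolation=cv2.INTER_CUBIC);cv2.imwrite("pics/s9.png",np.hstack([a,b]))
```

```text
[ 0.49388206 -0.13798338  0.12921845] [-0.1462845  -0.02765243  0.22164159]
stripe [262. 352.] [ 0.4342 -0.3391] yaw -9.8 len 0.043
stripe [255.6 311.6] [ 0.4375 -0.2353] yaw -3.4 len 0.042
stripe [262.8 275.9] [ 0.4711 -0.137 ] yaw -9.9 len 0.043
lens [226.1 371.8] [ 0.3541 -0.3823] 34.5
lens [273.8 347.3] [ 0.4583 -0.3449] 108.5
lens [266.5 305.6] [ 0.4621 -0.2381] 86.5
lens [273.1 270.8] [ 0.4951 -0.1423] 70.0
stripe [395.9 238.7] [ 0.4315 -0.3352] yaw -13.0 len 0.04
lens [398.5 230.5] [ 0.4559 -0.3408] 39.0
tray
stripe [230.6 174.5] [0.4439 0.2523] yaw 0.7 len 0.171
stripe [297.1 162.4] [0.6464 0.2727] yaw -12.6 len 0.086
stripe [238.5 149.4] [0.483  0.3673] yaw 3.3 len 0.053
lens [298.  130.3] [0.6781 0.4058] 15.0
lens [233.1 135.7] [0.4734 0.4134] 411.5
stripe [221.6 240.1] [0.4427 0.2433] yaw 2.8 len 0.102
stripe [191.8 229.1] [0.4822 0.3422] yaw -1.6 len 0.04
lens [189.4 220.9] [0.507  0.3466] 36.0
lens [212.5 243.9] [0.4288 0.2706] 539.0
```

View pics/s9.png

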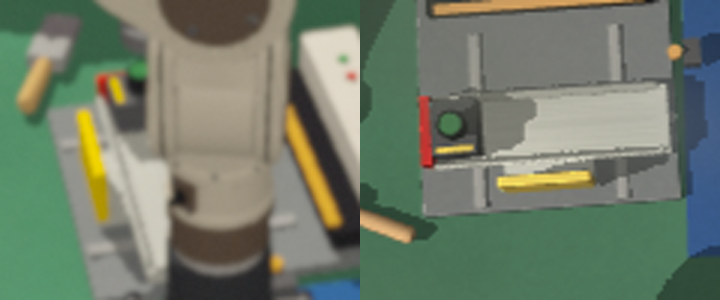

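Cam A sits flat against the red stop at top crop (450,130), stripe to the robot. Next, the second camera.

Emit:
{"method": "apply_moves", "body": {"commands": [[0,0,0.96,0],[0,0,0.96,0],[0,0,0.96,0],[0,0,0.96,0],[0,0,0.94,0]]}}

```text
clock: 26.52
eef_pos: [0.4939, -0.138, 0.0328]
tool_rot: [0.765, 0.644, 0.0, 0.0]
ft_force: [-0.5, -0.5, -0.2]
grip_width: 0.0852
grasp_force: 0.0
```

Emit:
{"method": "apply_moves", "body": {"commands": [[0,0,0,0],[0,0,0,0],[0,0,0,0],[0,0,0,0],[0,0,0,0]], "claw": 1}}

```text
clock: 26.93
eef_pos: [0.4942, -0.1383, 0.0343]
tool_rot: [0.765, 0.643, 0.0, 0.0]
ft_force: [-0.9, 0.4, -2.6]
grip_width: 0.0612
grasp_force: 67.9
```

Emit:
{"method": "apply_moves", "body": {"commands": [[0,0,0,0],[0,0,0,0],[0,0,-0.2,0],[0,0,-0.4,0],[0,0,-0.4,0]]}}

```text
clock: 27.35
eef_pos: [0.4935, -0.1382, 0.054]
tool_rot: [0.766, 0.643, -0.0, -0.0]
ft_force: [-0.5, -0.1, -3.6]
grip_width: 0.0607
grasp_force: 67.8
```

Emit:
{"method": "apply_moves", "body": {"commands": [[0,0,-0.7,0],[0,0,-0.7,0],[0,0,-0.7,0],[0,0,-0.7,-0.1],[0,0,-0.7,-0.1]]}}

```text
clock: 27.77
eef_pos: [0.4939, -0.1383, 0.1252]
tool_rot: [0.692, 0.722, 0.0, 0.0]
ft_force: [-0.0, -0.2, -2.9]
grip_width: 0.0608
grasp_force: 67.8
```

Run:
```python
from h import *
S=snap("side");o=bot.get_obs();print(o["eef_pos"],o["ft_force"])
for b in blobs(S,(40,60,20),(80,255,255),20,(225,200,300,290)): print("lens",b[0].round(1),ray(S,b[0],.148)[:2].round(4),b[1])
for b in blobs(S,*YEL,10,(225,200,300,290)): print("str",b[0].round(1),ray(S,b[0],.128)[:2].round(4),b[1])
```

```text
[ 0.49570739 -0.13883724  0.12806754] [ 0.69582444  0.20614686 -0.84230293]
lens [272.1 243.8] [ 0.493  -0.1389] 87.0
lens [227.1 215.4] [ 0.4048 -0.0293] 71.0
str [261.8 252.3] [ 0.4687 -0.1422] 30.5
```

Emit:
{"method": "apply_moves", "body": {"commands": [[1,0.07,0,0],[1,0.07,0,0],[1,0.07,0,0],[1,0.07,0,0],[1,0.07,0,0]]}}

```text
clock: 28.23
eef_pos: [0.4971, -0.0373, 0.1238]
tool_rot: [0.695, 0.719, 0.0, 0.0]
ft_force: [-0.7, -0.2, -3.0]
grip_width: 0.0609
grasp_force: 67.9
```

Emit:
{"method": "apply_moves", "body": {"commands": [[1,0.07,0,0],[1,0.07,0,0],[1,0.07,0,0],[1,0.07,0,0],[1,0.07,0,0]]}}

```text
clock: 28.65
eef_pos: [0.5005, 0.0631, 0.1238]
tool_rot: [0.695, 0.719, 0.0, 0.0]
ft_force: [1.0, 0.6, -2.5]
grip_width: 0.0606
grasp_force: 67.9
```

Emit:
{"method": "apply_moves", "body": {"commands": [[1,0.07,0,0],[1,0.07,0,0],[1,0.07,0,0],[1,0.07,0,0],[1,0.07,0,0]]}}

```text
clock: 29.07
eef_pos: [0.5038, 0.1633, 0.1238]
tool_rot: [0.695, 0.719, 0.0, 0.0]
ft_force: [1.0, -0.0, -1.4]
grip_width: 0.061
grasp_force: 67.9
```

Emit:
{"method": "apply_moves", "body": {"commands": [[1,0.07,0,0],[1,0.07,0,0],[1,0.07,0,0],[1,0.07,0,0],[1,0.07,0,0]]}}

```text
clock: 29.48
eef_pos: [0.5071, 0.2634, 0.1237]
tool_rot: [0.695, 0.719, 0.0, 0.0]
ft_force: [0.1, -1.0, -2.8]
grip_width: 0.061
grasp_force: 67.9
```

Emit:
{"method": "apply_moves", "body": {"commands": [[0.4,0.05,0,0],[0.3,0.03,0,0],[0,0,0,0],[0,0,0,0],[0,0,0,0]]}}

```text
clock: 29.9
eef_pos: [0.5082, 0.2754, 0.1234]
tool_rot: [0.695, 0.719, -0.0, 0.0]
ft_force: [-0.4, -1.0, -2.9]
grip_width: 0.0611
grasp_force: 67.9
```

Run:
```python
from h import *
S=snap("side");o=bot.get_obs();print(o["eef_pos"],o["tool_rot"])
for b in blobs(S,(40,60,20),(80,255,255),20,(240,120,290,200)): print("lens",b[0].round(1),ray(S,b[0],.148)[:2].round(4),b[1])
```

```text
[0.50827801 0.27538242 0.12347494] [ 6.94704556e-01  7.19295112e-01 -3.47365589e-04  4.33547726e-05]
lens [250.  137.3] [0.5068 0.2717] 42.5
lens [264.3 125.5] [0.5562 0.3219] 41.0
lens [278.8 134.7] [0.5888 0.27  ] 498.0
```

Emit:
{"method": "apply_moves", "body": {"commands": [[0,0,0.5,0],[0,0,0.5,0],[0,0,0.5,0],[0,0,0.4,0],[0,0,0,0]]}}

```text
clock: 30.37
eef_pos: [0.5065, 0.2753, 0.0824]
tool_rot: [0.694, 0.72, -0.003, -0.001]
ft_force: [0.0, -0.9, -3.5]
grip_width: 0.0608
grasp_force: 67.8
```

Emit:
{"method": "apply_moves", "body": {"commands": [[0,0,0.3,0],[0,0,0.2,0],[0,0,0.2,0],[0,0,0.2,0],[0,0,0.1,0]]}}

```text
clock: 30.78
eef_pos: [0.5081, 0.2765, 0.065]
tool_rot: [0.694, 0.72, -0.0, -0.0]
ft_force: [-0.9, -0.7, -2.6]
grip_width: 0.061
grasp_force: 67.8
```

Emit:
{"method": "apply_moves", "body": {"commands": [[0,0,0.1,0],[0,0,0.1,0],[0,0,0.07,0],[0,0,0,0],[0,0,0,0]]}}

```text
clock: 31.2
eef_pos: [0.5083, 0.2765, 0.0601]
tool_rot: [0.694, 0.72, 0.0, -0.0]
ft_force: [0.6, 0.1, -2.0]
grip_width: 0.0608
grasp_force: 67.8
```

Emit:
{"method": "apply_moves", "body": {"commands": [[0,0,0.07,0],[0,0,0.05,0],[0,0,0.05,0],[0,0,0,0],[0,0,0,0]]}}

```text
clock: 31.62
eef_pos: [0.5083, 0.2765, 0.0566]
tool_rot: [0.694, 0.72, -0.0, -0.0]
ft_force: [0.3, -0.1, -2.2]
grip_width: 0.0608
grasp_force: 67.8
```

Emit:
{"method": "apply_moves", "body": {"commands": [[0.1,0,0.06,0],[0.1,0,0,0],[0.1,0,0,0],[0,0,0,0],[0,0,0,0]]}}

```text
clock: 32.03
eef_pos: [0.5085, 0.2829, 0.056]
tool_rot: [0.694, 0.72, 0.001, 0.0]
ft_force: [0.2, -1.7, 3.0]
grip_width: 0.0608
grasp_force: 68.4
```

Emit:
{"method": "apply_moves", "body": {"commands": [[0.1,0,0,0],[0.1,0,0,0],[0,0,0,0],[0,0,0,0],[0,0,0,0]]}}

```text
clock: 32.45
eef_pos: [0.5083, 0.2867, 0.0559]
tool_rot: [0.694, 0.72, 0.0, 0.0]
ft_force: [0.8, -3.7, 5.1]
grip_width: 0.0606
grasp_force: 68.7
```

Emit:
{"method": "apply_moves", "body": {"commands": [[0.05,0,0,0],[0.05,0,0,0],[0,0,0,0],[0,0,0,0],[0,0,0,0]]}}

```text
clock: 32.87
eef_pos: [0.5083, 0.2879, 0.056]
tool_rot: [0.694, 0.72, -0.0, 0.001]
ft_force: [0.6, -5.6, 6.4]
grip_width: 0.0604
grasp_force: 69.0
```

Emit:
{"method": "apply_moves", "body": {"commands": [[0.05,0,0,0],[0.05,0,0,0],[0,0,0,0],[0,0,0,0],[0,0,0,0]]}}

```text
clock: 33.28
eef_pos: [0.5081, 0.289, 0.056]
tool_rot: [0.695, 0.719, -0.001, 0.001]
ft_force: [-0.3, -7.7, 7.1]
grip_width: 0.0608
grasp_force: 69.0
```

Emit:
{"method": "apply_moves", "body": {"commands": [[0.05,0,0,0],[0,0,0,0],[0,0,0,0],[0,0,0,0],[0,0,0,0]]}}

```text
clock: 33.7
eef_pos: [0.508, 0.2896, 0.056]
tool_rot: [0.695, 0.719, -0.001, 0.001]
ft_force: [-0.1, -8.3, 8.0]
grip_width: 0.0607
grasp_force: 69.1
```

Emit:
{"method": "apply_moves", "body": {"commands": [[0.05,0,0,0],[0.05,0,0,0],[0,0,0,0],[0,0,0,0],[0,0,0,0]]}}

```text
clock: 34.12
eef_pos: [0.508, 0.2897, 0.056]
tool_rot: [0.695, 0.719, -0.002, 0.003]
ft_force: [1.0, -13.3, 10.8]
grip_width: 0.0608
grasp_force: 69.4
```

Emit:
{"method": "apply_moves", "body": {"commands": [[0,0,0,0],[0,0,0,0],[0,0,0,0],[0,0,0,0],[0,0,0,0]], "claw": 0.12}}

```text
clock: 34.53
eef_pos: [0.5075, 0.2941, 0.0552]
tool_rot: [0.694, 0.72, 0.0, -0.0]
ft_force: [0.0, -0.4, -0.9]
grip_width: 0.0751
grasp_force: 0.0
```

Emit:
{"method": "apply_moves", "body": {"commands": [[0,0,-0.2,0],[0,0,-0.8,0],[0,0,-1,0],[0,0,-1,0],[0,0,-0.65,0]]}}

```text
clock: 34.95
eef_pos: [0.5083, 0.2942, 0.1308]
tool_rot: [0.694, 0.72, 0.001, 0.0]
ft_force: [-0.1, -0.5, -0.1]
grip_width: 0.0753
grasp_force: 0.0
```

Emit:
{"method": "apply_moves", "body": {"commands": [[-1,-0.13,0,0],[-1,-0.13,0,0],[-1,-0.13,0,0],[-1,-0.13,0,0],[-1,-0.13,0,0]]}}

```text
clock: 35.37
eef_pos: [0.4982, 0.1926, 0.1289]
tool_rot: [0.694, 0.72, 0.0, 0.0]
ft_force: [-0.3, 0.2, 0.4]
grip_width: 0.0752
grasp_force: 0.0
```

Emit:
{"method": "apply_moves", "body": {"commands": [[-1,-0.13,0,0],[-1,-0.13,0,0],[-1,-0.13,0,0],[-1,-0.13,0,0],[-1,-0.13,0,0]]}}

```text
clock: 35.78
eef_pos: [0.4889, 0.092, 0.1289]
tool_rot: [0.694, 0.72, 0.0, 0.0]
ft_force: [-0.0, -0.3, 0.3]
grip_width: 0.0753
grasp_force: 0.0
```

Emit:
{"method": "apply_moves", "body": {"commands": [[-1,-0.13,0,0],[-1,-0.13,0,0],[-1,-0.13,0,0],[-1,-0.13,0,0],[-1,-0.13,0,0]]}}

```text
clock: 36.2
eef_pos: [0.4797, -0.0084, 0.1289]
tool_rot: [0.694, 0.72, 0.0, 0.0]
ft_force: [0.1, -0.8, -0.2]
grip_width: 0.0752
grasp_force: 0.0
```

Emit:
{"method": "apply_moves", "body": {"commands": [[-1,-0.13,0,0],[-1,-0.13,0,0],[-1,-0.13,0,0],[-1,-0.13,0,0],[-1,-0.13,0,0]]}}

```text
clock: 36.62
eef_pos: [0.4703, -0.1089, 0.1289]
tool_rot: [0.694, 0.72, 0.0, 0.0]
ft_force: [0.0, 0.7, -0.0]
grip_width: 0.0752
grasp_force: 0.0
```

Emit:
{"method": "apply_moves", "body": {"commands": [[-1,-0.13,0,0],[-1,-0.13,0,0],[-1,-0.13,0,0],[-1,-0.13,0,0],[-1,-0.13,0,0]]}}

```text
clock: 37.03
eef_pos: [0.461, -0.2094, 0.1289]
tool_rot: [0.694, 0.72, 0.0, 0.0]
ft_force: [0.0, 0.1, -0.5]
grip_width: 0.0754
grasp_force: 0.0
```

Emit:
{"method": "apply_moves", "body": {"commands": [[-0.7,-0.02,0,0],[-0.7,-0.02,0,0],[0,0,0,0.05],[0,0,0,0.05],[0,0,0,0]], "claw": 0}}

```text
clock: 37.45
eef_pos: [0.4613, -0.2368, 0.1285]
tool_rot: [0.731, 0.682, 0.0, -0.0]
ft_force: [-0.4, -0.2, 0.6]
grip_width: 0.0855
grasp_force: 0.0
```

Run:
```python
from h import *
S=snap("side");T=snap("top");o=bot.get_obs();print(o["eef_pos"])
cams(S,(225,235,300,380)); 
print("tray");cams(S,(235,100,300,200)); cams(T,(175,200,265,255))
```

```text
[ 0.46130868 -0.2364148   0.12850712]
stripe [262. 352.] [ 0.4342 -0.3391] yaw -9.8 len 0.043
stripe [255.6 311.6] [ 0.4375 -0.2353] yaw -3.4 len 0.042
lens [226.1 371.8] [ 0.3541 -0.3823] 34.5
lens [273.7 347.4] [ 0.458  -0.3452] 111.0
lens [266.5 305.7] [ 0.462  -0.2383] 85.5
tray
stripe [235.5 187.5] [0.4502 0.1928] yaw -7.7 len 0.074
stripe [295.  157.3] [0.6453 0.2982] yaw 2.5 len 0.128
lens [292.5 106.4] [0.6901 0.5437] 185.0
stripe [221.6 240.1] [0.4427 0.2433] yaw 2.8 len 0.102
stripe [191.7 229.1] [0.4823 0.3427] yaw -1.6 len 0.04
stripe [207.7 228.2] [0.4841 0.2895] yaw -1.6 len 0.04
lens [205.3 220. ] [0.5087 0.2944] 32.5
lens [189.2 220.9] [0.507  0.3474] 37.0
lens [212.5 243.9] [0.4287 0.2706] 537.0
```

Emit:
{"method": "apply_moves", "body": {"commands": [[0,0,0.96,0],[0,0,0.96,0],[0,0,0.96,0],[0,0,0.96,0],[0,0,0.9,0]]}}

```text
clock: 37.97
eef_pos: [0.4613, -0.2361, 0.0329]
tool_rot: [0.73, 0.683, 0.0, 0.0]
ft_force: [-0.6, 0.5, -0.0]
grip_width: 0.0851
grasp_force: 0.0
```

Emit:
{"method": "apply_moves", "body": {"commands": [[0,0,0,0],[0,0,0,0],[0,0,0,0],[0,0,0,0],[0,0,0,0]], "claw": 1}}

```text
clock: 38.38
eef_pos: [0.4618, -0.2368, 0.0347]
tool_rot: [0.731, 0.683, 0.0, 0.001]
ft_force: [-0.2, 0.1, -1.8]
grip_width: 0.0609
grasp_force: 67.6
```

Emit:
{"method": "apply_moves", "body": {"commands": [[0,0,0,0],[0,0,0,0],[0,0,-0.2,0],[0,0,-0.4,0],[0,0,-0.4,0]]}}

```text
clock: 38.8
eef_pos: [0.4609, -0.2364, 0.0543]
tool_rot: [0.731, 0.683, -0.0, -0.0]
ft_force: [0.5, -0.1, -1.5]
grip_width: 0.0607
grasp_force: 67.6
```

Emit:
{"method": "apply_moves", "body": {"commands": [[0,0,-0.7,0],[0,0,-0.7,0],[0,0,-0.7,0],[0,0,-0.7,-0.05],[0,0,-0.7,-0.05]]}}

```text
clock: 39.22
eef_pos: [0.4613, -0.2366, 0.1255]
tool_rot: [0.693, 0.721, 0.0, 0.001]
ft_force: [-0.6, -1.0, -1.7]
grip_width: 0.0605
grasp_force: 67.6
```

Run:
```python
from h import *
S=snap("side");o=bot.get_obs();print(o["eef_pos"],o["ft_force"])
for b in blobs(S,(40,60,20),(80,255,255),20,(235,230,300,330)): print("lens",b[0].round(1),ray(S,b[0],.148)[:2].round(4),b[1])
for b in blobs(S,*YEL,10,(235,230,300,330)): print("str",b[0].round(1),ray(S,b[0],.128)[:2].round(4),b[1])
```

```text
[ 0.46295879 -0.23751213  0.12837668] [ 1.38607403 -0.43619732  0.07495425]
lens [265.6 279.3] [ 0.4607 -0.2364] 103.5
str [254.7 288.7] [ 0.4362 -0.2413] 35.0
```

Emit:
{"method": "apply_moves", "body": {"commands": [[1,0.13,0,0],[1,0.13,0,0],[1,0.13,0,0],[1,0.13,0,0],[1,0.13,0,0]]}}

```text
clock: 39.68
eef_pos: [0.4705, -0.1353, 0.1241]
tool_rot: [0.695, 0.719, 0.0, 0.0]
ft_force: [0.4, 0.5, -2.1]
grip_width: 0.0608
grasp_force: 67.7
```

Emit:
{"method": "apply_moves", "body": {"commands": [[1,0.13,0,0],[1,0.13,0,0],[1,0.13,0,0],[1,0.13,0,0],[1,0.13,0,0]]}}

```text
clock: 40.1
eef_pos: [0.4799, -0.0348, 0.1241]
tool_rot: [0.695, 0.719, 0.0, 0.0]
ft_force: [-0.6, -0.6, -2.0]
grip_width: 0.0608
grasp_force: 67.7
```

Emit:
{"method": "apply_moves", "body": {"commands": [[1,0.13,0,0],[1,0.13,0,0],[1,0.13,0,0],[1,0.13,0,0],[1,0.13,0,0]]}}

```text
clock: 40.52
eef_pos: [0.4893, 0.0657, 0.1241]
tool_rot: [0.695, 0.719, 0.0, 0.0]
ft_force: [0.1, -0.3, -2.4]
grip_width: 0.0608
grasp_force: 67.7
```

Emit:
{"method": "apply_moves", "body": {"commands": [[1,0.13,0,0],[1,0.13,0,0],[1,0.13,0,0],[1,0.13,0,0],[1,0.13,0,0]]}}

```text
clock: 40.93
eef_pos: [0.4986, 0.1661, 0.1241]
tool_rot: [0.695, 0.719, 0.0, 0.0]
ft_force: [-0.9, 0.2, -2.0]
grip_width: 0.0606
grasp_force: 67.7
```

Emit:
{"method": "apply_moves", "body": {"commands": [[0.6,0.14,0,0],[0.6,0.14,0,0],[0.6,0.14,0,0],[0.6,0.14,0,0],[0.6,0.14,0,0]]}}

```text
clock: 41.35
eef_pos: [0.5106, 0.2262, 0.1237]
tool_rot: [0.694, 0.72, -0.0, 0.0]
ft_force: [-0.3, 0.2, -1.9]
grip_width: 0.0608
grasp_force: 67.7
```

Emit:
{"method": "apply_moves", "body": {"commands": [[0,0,0.4,0],[0,0,0.5,0],[0,0,0.5,0],[0,0,0.4,0],[0,0,0,0]]}}

```text
clock: 41.77
eef_pos: [0.5083, 0.224, 0.0847]
tool_rot: [0.694, 0.72, -0.003, -0.001]
ft_force: [-0.4, -0.7, -1.8]
grip_width: 0.0609
grasp_force: 67.7
```

Emit:
{"method": "apply_moves", "body": {"commands": [[0,0,0.2,0],[0,0,0.2,0],[0,0,0.2,0],[0,0,0.2,0],[0,0,0.1,0]]}}

```text
clock: 42.18
eef_pos: [0.5102, 0.2254, 0.0692]
tool_rot: [0.694, 0.72, -0.0, -0.0]
ft_force: [-0.0, -0.8, -2.0]
grip_width: 0.0608
grasp_force: 67.7
```

Emit:
{"method": "apply_moves", "body": {"commands": [[0,0,0.1,0],[0,0,0.1,0],[0,0,0.1,0],[0,0,0.1,0],[0,0,0,0]]}}

```text
clock: 42.6
eef_pos: [0.5101, 0.2255, 0.0613]
tool_rot: [0.694, 0.72, -0.0, -0.0]
ft_force: [-0.5, -0.4, -2.1]
grip_width: 0.061
grasp_force: 67.7
```

Emit:
{"method": "apply_moves", "body": {"commands": [[0,0,0.08,0],[0,0,0.08,0],[0,0,0.08,0],[0,0,0,0],[0,0,0,0]]}}

```text
clock: 43.02
eef_pos: [0.5103, 0.2255, 0.0568]
tool_rot: [0.694, 0.72, -0.0, -0.0]
ft_force: [0.3, 0.2, -2.5]
grip_width: 0.0608
grasp_force: 67.7
```

Emit:
{"method": "apply_moves", "body": {"commands": [[0.1,0,0,0],[0.1,0,0,0],[0.1,0,0,0],[0.1,0,0,0],[0,0,0,0]]}}

```text
clock: 43.43
eef_pos: [0.5101, 0.2341, 0.057]
tool_rot: [0.694, 0.72, 0.0, -0.0]
ft_force: [0.2, 0.4, -1.4]
grip_width: 0.0608
grasp_force: 67.7
```

Emit:
{"method": "apply_moves", "body": {"commands": [[0.05,0,0,0],[0.05,0,0,0],[0,0,0,0],[0,0,0,0],[0,0,0,0]]}}

```text
clock: 43.85
eef_pos: [0.51, 0.2355, 0.0569]
tool_rot: [0.694, 0.72, -0.0, 0.0]
ft_force: [-0.5, 0.9, -2.1]
grip_width: 0.0609
grasp_force: 67.7
```

Emit:
{"method": "apply_moves", "body": {"commands": [[0.05,0,0.04,0],[0.05,0,0.03,0],[0,0,0,0],[0,0,0,0],[0,0,0,0]]}}

```text
clock: 44.27
eef_pos: [0.51, 0.2368, 0.056]
tool_rot: [0.694, 0.72, -0.0, 0.001]
ft_force: [-1.9, -4.9, 5.6]
grip_width: 0.0606
grasp_force: 68.3
```

Emit:
{"method": "apply_moves", "body": {"commands": [[0.05,0,0,0],[0.05,0,0,0],[0,0,0,0],[0,0,0,0],[0,0,0,0]]}}

```text
clock: 44.68
eef_pos: [0.5101, 0.2371, 0.056]
tool_rot: [0.695, 0.719, -0.001, 0.002]
ft_force: [-0.8, -9.3, 6.9]
grip_width: 0.0608
grasp_force: 68.8
```

Emit:
{"method": "apply_moves", "body": {"commands": [[0.05,0,0,0],[0.05,0,0,0],[0,0,0,0],[0,0,0,0],[0,0,0,0]]}}

```text
clock: 45.1
eef_pos: [0.51, 0.2372, 0.0561]
tool_rot: [0.695, 0.719, -0.003, 0.003]
ft_force: [-0.1, -15.1, 8.9]
grip_width: 0.0609
grasp_force: 69.0
```

Emit:
{"method": "apply_moves", "body": {"commands": [[0,0,0,0],[0,0,0,0],[0,0,0,0],[0,0,0,0],[0,0,0,0]], "claw": 0.12}}

```text
clock: 45.52
eef_pos: [0.5098, 0.2422, 0.0554]
tool_rot: [0.694, 0.72, 0.0, -0.0]
ft_force: [0.5, 0.0, -0.1]
grip_width: 0.0752
grasp_force: 0.0
```

Emit:
{"method": "apply_moves", "body": {"commands": [[0,0,-0.2,0],[0,0,-0.8,0],[0,0,-1,0],[0,0,-1,0],[0,0,-0.65,0]]}}

```text
clock: 45.93
eef_pos: [0.5105, 0.2422, 0.1307]
tool_rot: [0.694, 0.72, 0.001, 0.0]
ft_force: [0.5, 0.2, 0.3]
grip_width: 0.075
grasp_force: 0.0
```

Emit:
{"method": "apply_moves", "body": {"commands": [[-1,-0.12,0,0],[-1,-0.12,0,0],[-1,-0.12,0,0],[-1,-0.12,0,0],[-1,-0.12,0,0]]}}

```text
clock: 46.35
eef_pos: [0.5013, 0.1407, 0.1289]
tool_rot: [0.694, 0.72, 0.0, 0.0]
ft_force: [0.4, 0.9, -0.0]
grip_width: 0.0749
grasp_force: 0.0
```

Emit:
{"method": "apply_moves", "body": {"commands": [[-1,-0.12,0,0],[-1,-0.12,0,0],[-1,-0.12,0,0],[-1,-0.12,0,0],[-1,-0.12,0,0]]}}

```text
clock: 46.77
eef_pos: [0.4931, 0.0402, 0.1289]
tool_rot: [0.694, 0.72, 0.0, 0.0]
ft_force: [0.0, 0.2, 0.1]
grip_width: 0.0755
grasp_force: 0.0
```

Emit:
{"method": "apply_moves", "body": {"commands": [[-1,-0.12,0,0],[-1,-0.12,0,0],[-1,-0.12,0,0],[-1,-0.12,0,0],[-1,-0.12,0,0]]}}

```text
clock: 47.18
eef_pos: [0.4847, -0.0603, 0.1289]
tool_rot: [0.694, 0.72, 0.0, 0.0]
ft_force: [0.2, -0.3, 0.8]
grip_width: 0.0751
grasp_force: 0.0
```

Emit:
{"method": "apply_moves", "body": {"commands": [[-1,-0.12,0,0],[-1,-0.12,0,0],[-1,-0.12,0,0],[-1,-0.12,0,0],[-1,-0.12,0,0]]}}

```text
clock: 47.6
eef_pos: [0.4764, -0.1607, 0.1289]
tool_rot: [0.694, 0.72, 0.0, 0.0]
ft_force: [0.0, 0.8, -0.7]
grip_width: 0.0751
grasp_force: 0.0
```

Emit:
{"method": "apply_moves", "body": {"commands": [[-1,-0.12,0,0],[-1,-0.12,0,0],[-1,-0.12,0,0],[-1,-0.12,0,0],[-1,-0.12,0,0]]}}

```text
clock: 48.02
eef_pos: [0.4681, -0.2611, 0.1289]
tool_rot: [0.694, 0.72, 0.0, 0.0]
ft_force: [0.1, -0.1, 0.1]
grip_width: 0.0753
grasp_force: 0.0
```

Emit:
{"method": "apply_moves", "body": {"commands": [[-0.82,-0.14,0,0],[-0.82,-0.14,0,0],[-0.82,-0.14,0,0],[-0.82,-0.14,0,0],[-0.82,-0.14,0,0]]}}

```text
clock: 48.43
eef_pos: [0.457, -0.3434, 0.1288]
tool_rot: [0.694, 0.72, 0.0, 0.0]
ft_force: [-0.3, 0.8, 0.4]
grip_width: 0.0748
grasp_force: 0.0
```

Emit:
{"method": "apply_moves", "body": {"commands": [[0,0,0,0.1],[0,0,0,0.1],[0,0,0,0],[0,0,0,0],[0,0,0,0]], "claw": 0}}

```text
clock: 48.85
eef_pos: [0.4571, -0.3425, 0.1286]
tool_rot: [0.765, 0.644, 0.0, -0.0]
ft_force: [0.2, 1.0, -0.4]
grip_width: 0.0855
grasp_force: 0.0
```

Run:
```python
from h import *
S=snap("side");T=snap("top");o=bot.get_obs();print(o["eef_pos"])
cams(S,(225,235,300,380)); 
print("tray");cams(S,(235,100,300,200)); cams(T,(175,200,265,255))
```

```text
[ 0.4571416  -0.34250712  0.12861944]
stripe [262. 352.] [ 0.4342 -0.3391] yaw -9.8 len 0.043
lens [226.1 371.8] [ 0.3541 -0.3823] 34.5
lens [273.8 347.5] [ 0.4583 -0.3453] 106.5
tray
lens [277.9 116.6] [0.6305 0.4926] 1400.5
stripe [221.6 240.1] [0.4427 0.2433] yaw 2.8 len 0.102
stripe [191.8 229.1] [0.4822 0.3422] yaw -1.6 len 0.04
stripe [207.1 228.1] [0.4842 0.2913] yaw -1.6 len 0.04
stripe [222.8 227.1] [0.4862 0.2393] yaw -1.6 len 0.04
lens [205.2 219.9] [0.5089 0.2947] 33.5
lens [189.3 220.8] [0.5073 0.347 ] 38.5
lens [221.2 218.7] [0.5114 0.2418] 28.5
lens [212.6 243.9] [0.4287 0.2703] 537.0
```

Emit:
{"method": "apply_moves", "body": {"commands": [[0,0,0.96,0],[0,0,0.96,0],[0,0,0.96,0],[0,0,0.96,0],[0,0,0.9,0]]}}

```text
clock: 49.37
eef_pos: [0.457, -0.3425, 0.0329]
tool_rot: [0.765, 0.644, 0.0, 0.0]
ft_force: [0.5, -0.6, 0.0]
grip_width: 0.0854
grasp_force: 0.0
```

Emit:
{"method": "apply_moves", "body": {"commands": [[0,0,0,0],[0,0,0,0],[0,0,0,0],[0,0,0,0],[0,0,0,0]], "claw": 1}}

```text
clock: 49.78
eef_pos: [0.4575, -0.3431, 0.0347]
tool_rot: [0.765, 0.643, 0.0, 0.001]
ft_force: [-0.6, 0.5, -2.3]
grip_width: 0.0611
grasp_force: 66.2
```

Emit:
{"method": "apply_moves", "body": {"commands": [[0,0,0,0],[0,0,0,0],[0,0,-0.2,0],[0,0,-0.4,0],[0,0,-0.4,0]]}}

```text
clock: 50.2
eef_pos: [0.4568, -0.3427, 0.0542]
tool_rot: [0.766, 0.643, -0.0, -0.0]
ft_force: [0.1, 0.4, -2.3]
grip_width: 0.0606
grasp_force: 66.2
```

Emit:
{"method": "apply_moves", "body": {"commands": [[0,0,-0.7,0],[0,0,-0.7,0],[0,0,-0.7,0],[0,0,-0.7,-0.1],[0,0,-0.7,-0.1]]}}

```text
clock: 50.62
eef_pos: [0.4572, -0.3429, 0.1255]
tool_rot: [0.692, 0.722, 0.0, 0.001]
ft_force: [0.0, 0.3, -3.3]
grip_width: 0.061
grasp_force: 66.4
```

Run:
```python
from h import *
S=snap("side");o=bot.get_obs();print(o["eef_pos"],o["ft_force"])
for b in blobs(S,(40,60,20),(80,255,255),20,(235,270,300,380)): print("lens",b[0].round(1),ray(S,b[0],.148)[:2].round(4),b[1])
for b in blobs(S,*YEL,10,(235,270,300,380)): print("str",b[0].round(1),ray(S,b[0],.128)[:2].round(4),b[1])
```

```text
[ 0.45865681 -0.34402667  0.12870095] [ 0.37471078 -0.19683932 -0.23835007]
lens [273.4 322.4] [ 0.4569 -0.3452] 118.0
str [261.5 332. ] [ 0.4324 -0.3496] 41.0
```

Emit:
{"method": "apply_moves", "body": {"commands": [[1,0.15,0,0],[1,0.15,0,0],[1,0.15,0,0],[1,0.15,0,0],[1,0.15,0,0]]}}

```text
clock: 51.08
eef_pos: [0.4684, -0.2415, 0.1241]
tool_rot: [0.695, 0.719, 0.0, 0.0]
ft_force: [0.2, -0.5, -1.5]
grip_width: 0.0609
grasp_force: 66.3
```

Emit:
{"method": "apply_moves", "body": {"commands": [[1,0.15,0,0],[1,0.15,0,0],[1,0.15,0,0],[1,0.15,0,0],[1,0.15,0,0]]}}

```text
clock: 51.5
eef_pos: [0.4798, -0.1409, 0.1242]
tool_rot: [0.695, 0.719, 0.0, 0.0]
ft_force: [0.7, 0.1, -1.9]
grip_width: 0.0609
grasp_force: 66.3
```

Emit:
{"method": "apply_moves", "body": {"commands": [[1,0.15,0,0],[1,0.15,0,0],[1,0.15,0,0],[1,0.15,0,0],[1,0.15,0,0]]}}

```text
clock: 51.92
eef_pos: [0.4913, -0.0404, 0.1242]
tool_rot: [0.695, 0.719, 0.0, 0.0]
ft_force: [1.2, -1.1, -2.6]
grip_width: 0.0606
grasp_force: 66.3
```

Emit:
{"method": "apply_moves", "body": {"commands": [[1,0.15,0,0],[1,0.15,0,0],[1,0.15,0,0],[1,0.15,0,0],[1,0.15,0,0]]}}

```text
clock: 52.33
eef_pos: [0.5026, 0.0602, 0.1242]
tool_rot: [0.695, 0.719, 0.0, 0.0]
ft_force: [-0.1, 0.8, -2.2]
grip_width: 0.0608
grasp_force: 66.3
```

Emit:
{"method": "apply_moves", "body": {"commands": [[1,0.14,0,0],[1,0.14,0,0],[1,0.14,0,0],[1,0.14,0,0],[1,0.14,0,0]]}}

```text
clock: 52.75
eef_pos: [0.5129, 0.1607, 0.1242]
tool_rot: [0.695, 0.719, 0.0, 0.0]
ft_force: [0.5, 0.0, -2.5]
grip_width: 0.0609
grasp_force: 66.3
```

Emit:
{"method": "apply_moves", "body": {"commands": [[0.4,0,0,0],[0.3,0,0,0],[0,0,0,0],[0,0,0,0],[0,0,0,0]]}}

```text
clock: 53.17
eef_pos: [0.5121, 0.1726, 0.1237]
tool_rot: [0.695, 0.719, -0.0, 0.0]
ft_force: [0.2, -0.8, -2.5]
grip_width: 0.061
grasp_force: 66.3
```

Emit:
{"method": "apply_moves", "body": {"commands": [[0,0,0.4,0],[0,0,0.5,0],[0,0,0.5,0],[0,0,0.4,0],[0,0,0,0]]}}

```text
clock: 53.58
eef_pos: [0.5103, 0.1727, 0.0848]
tool_rot: [0.694, 0.72, -0.002, -0.001]
ft_force: [-0.8, 0.1, -2.3]
grip_width: 0.0608
grasp_force: 66.3
```

Emit:
{"method": "apply_moves", "body": {"commands": [[0,0,0.2,0],[0,0,0.2,0],[0,0,0.2,0],[0,0,0.2,0],[0,0,0.1,0]]}}

```text
clock: 54.0
eef_pos: [0.5121, 0.1736, 0.0692]
tool_rot: [0.694, 0.72, -0.0, -0.0]
ft_force: [-0.5, -0.1, -2.8]
grip_width: 0.0604
grasp_force: 66.3
```

Emit:
{"method": "apply_moves", "body": {"commands": [[0,0,0.1,0],[0,0,0.1,0],[0,0,0.1,0],[0,0,0.1,0],[0,0,0,0]]}}

```text
clock: 54.42
eef_pos: [0.512, 0.1735, 0.0613]
tool_rot: [0.694, 0.72, -0.0, -0.0]
ft_force: [-0.0, -0.1, -2.8]
grip_width: 0.0605
grasp_force: 66.3
```

Emit:
{"method": "apply_moves", "body": {"commands": [[0,0,0.08,0],[0,0,0.08,0],[0,0,0.08,0],[0,0,0.04,0],[0,0,0,0]]}}

```text
clock: 54.83
eef_pos: [0.5122, 0.1735, 0.056]
tool_rot: [0.694, 0.72, -0.0, -0.0]
ft_force: [-0.1, -0.5, -1.8]
grip_width: 0.061
grasp_force: 66.4
```

Emit:
{"method": "apply_moves", "body": {"commands": [[0.1,0,0.03,0],[0.1,0,0,0],[0.1,0,0,0],[0.1,0,0,0],[0,0,0,0]]}}

```text
clock: 55.25
eef_pos: [0.5124, 0.182, 0.0559]
tool_rot: [0.694, 0.72, 0.0, 0.0]
ft_force: [0.4, -1.5, 1.0]
grip_width: 0.0605
grasp_force: 66.7
```

Emit:
{"method": "apply_moves", "body": {"commands": [[0.05,0,0,0],[0.05,0,0,0],[0,0,0,0],[0,0,0,0],[0,0,0,0]]}}

```text
clock: 55.67
eef_pos: [0.5123, 0.1836, 0.0559]
tool_rot: [0.694, 0.72, 0.0, 0.0]
ft_force: [0.7, -3.2, 4.7]
grip_width: 0.061
grasp_force: 67.1
```

Emit:
{"method": "apply_moves", "body": {"commands": [[0.05,0,0,0],[0.05,0,0,0],[0,0,0,0],[0,0,0,0],[0,0,0,0]]}}

```text
clock: 56.08
eef_pos: [0.5122, 0.1853, 0.0559]
tool_rot: [0.694, 0.72, 0.0, 0.0]
ft_force: [1.5, -3.9, 5.1]
grip_width: 0.0612
grasp_force: 67.2
```

Emit:
{"method": "apply_moves", "body": {"commands": [[0.05,0,0,0],[0.05,0,0,0],[0,0,0,0],[0,0,0,0],[0,0,0,0]]}}

```text
clock: 56.5
eef_pos: [0.5121, 0.1859, 0.0559]
tool_rot: [0.695, 0.719, -0.001, 0.002]
ft_force: [1.0, -8.4, 6.5]
grip_width: 0.061
grasp_force: 67.1
```

Emit:
{"method": "apply_moves", "body": {"commands": [[0.05,0,0,0],[0.05,0,0,0],[0,0,0,0],[0,0,0,0],[0,0,0,0]]}}

```text
clock: 56.92
eef_pos: [0.5121, 0.186, 0.0559]
tool_rot: [0.695, 0.719, -0.002, 0.003]
ft_force: [0.4, -14.0, 7.8]
grip_width: 0.0608
grasp_force: 67.1
```

Emit:
{"method": "apply_moves", "body": {"commands": [[0.05,0,0,0],[0.05,0,0,0],[0,0,0,0],[0,0,0,0],[0,0,0,0]]}}

```text
clock: 57.33
eef_pos: [0.512, 0.1862, 0.056]
tool_rot: [0.695, 0.719, -0.003, 0.004]
ft_force: [0.8, -17.5, 9.2]
grip_width: 0.061
grasp_force: 67.1
```

Emit:
{"method": "apply_moves", "body": {"commands": [[0,0,0,0],[0,0,0,0],[0,0,0,0],[0,0,0,0],[0,0,0,0]], "claw": 0.12}}

```text
clock: 57.75
eef_pos: [0.5113, 0.1922, 0.0552]
tool_rot: [0.694, 0.72, -0.0, -0.0]
ft_force: [-0.2, -0.7, 0.2]
grip_width: 0.0756
grasp_force: 0.0
```

Emit:
{"method": "apply_moves", "body": {"commands": [[0,0,-0.2,0],[0,0,-0.8,0],[0,0,-1,0],[0,0,-1,0],[0,0,-0.7,0]]}}

```text
clock: 58.17
eef_pos: [0.5121, 0.1922, 0.1315]
tool_rot: [0.694, 0.72, 0.001, 0.0]
ft_force: [-0.0, -0.1, -0.3]
grip_width: 0.0751
grasp_force: 0.0
```

Emit:
{"method": "apply_moves", "body": {"commands": [[0.26,-0.55,0,0],[0.26,-0.55,0,0],[0.26,-0.55,0,0],[0.26,-0.55,0,0],[0.26,-0.55,0,0]]}}

```text
clock: 58.58
eef_pos: [0.4531, 0.2158, 0.1283]
tool_rot: [0.694, 0.72, -0.001, -0.001]
ft_force: [-0.5, 0.1, 0.2]
grip_width: 0.075
grasp_force: 0.0
```

Emit:
{"method": "apply_moves", "body": {"commands": [[0.26,-0.55,0,0],[0.26,-0.55,0,0],[0.26,-0.55,0,0],[0.26,-0.55,0,0],[0.26,-0.55,0,0]], "claw": 1}}

```text
clock: 59.0
eef_pos: [0.3986, 0.24, 0.1295]
tool_rot: [0.694, 0.72, 0.0, -0.0]
ft_force: [0.3, 0.4, -0.6]
grip_width: 0.0143
grasp_force: 0.0
```

Run:
```python
from h import *
S=snap("side");T=snap("top");o=bot.get_obs();print(o["eef_pos"])
cams(S,(225,100,300,220)); cams(T,(175,200,265,255))
for b in blobs(T,(4,150,110),(13,255,255),20,(300,150,420,210)): print(b[0].round(1),b[1],ray(T,b[0],.031)[:2].round(4))
a=cv2.resize(S["image"][110:300,200:360],None,fx=2.6,fy=2.6,interpolation=cv2.INTER_CUBIC);b=cv2.resize(T["image"][150:340,160:290],None,fx=2.6,fy=2.6,interpolation=cv2.INTER_CUBIC);cv2.imwrite("pics/s10.png",np.hstack([a,b]))
```

```text
[0.39788585 0.2400301  0.12947298]
stripe [290.9 207.6] [0.5868 0.0836] yaw 79.6 len 0.016
stripe [230.6 174.4] [0.444  0.2525] yaw 0.7 len 0.171
stripe [243.4 165.7] [0.4863 0.2857] yaw 2.4 len 0.211
stripe [294.2 155.5] [0.6448 0.307 ] yaw 2.1 len 0.146
lens [226.9 212.8] [0.4121 0.0736] 52.0
lens [256.9 175.6] [0.5145 0.2097] 51.5
lens [253.2 164.2] [0.5125 0.2628] 52.0
lens [249.8 153.3] [0.5108 0.3161] 49.5
lens [265.5 124.5] [0.5829 0.4553] 2826.5
stripe [230.1 239.3] [0.4446 0.2153] yaw -1.6 len 0.05
stripe [223.  227.1] [0.4861 0.2385] yaw -1.6 len 0.04
stripe [238.5 226.1] [0.4882 0.1869] yaw -1.6 len 0.04
lens [248.5 250.9] [0.4024 0.1534] 197.0
lens [176.8 250.5] [0.4104 0.3871] 27.5
lens [221.5 218.6] [0.5117 0.241 ] 24.0
lens [237.5 217.6] [0.5136 0.1882] 24.0
lens [176.4 213.2] [0.5339 0.3897] 70.5
[323.8 181.5] 103.0 [ 0.6348 -0.1048]
[358.6 178.9] 111.5 [ 0.6405 -0.2241]
```

View pics/s10.png

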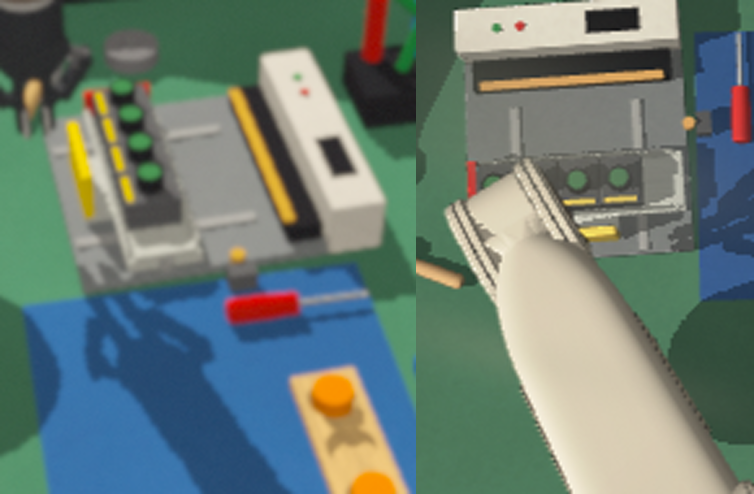

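The row of four is closed against the stop: side crop lenses at (122,90), (130,115), (141,143), (150,173), stripes to the robot. The shuttle is still out. Next I lower the shut fingers in front of the yellow plate and push slowly.

Emit:
{"method": "apply_moves", "body": {"commands": [[0,0,0.7,0],[0,0,0.8,0],[0,0,0.8,0],[0,0,0.8,0],[0,0,0,0]]}}

```text
clock: 59.52
eef_pos: [0.3983, 0.2384, 0.065]
tool_rot: [0.694, 0.72, -0.002, -0.0]
ft_force: [-0.1, -0.1, -0.6]
grip_width: -0.0002
grasp_force: 0.0
```

Emit:
{"method": "apply_moves", "body": {"commands": [[0,0.2,0,0],[0,0.2,0,0],[0,0.2,0,0],[0,0.2,0,0],[0,0,0,0]]}}

```text
clock: 59.93
eef_pos: [0.4177, 0.2407, 0.0685]
tool_rot: [0.694, 0.72, 0.001, 0.0]
ft_force: [-0.0, 1.0, -0.4]
grip_width: 0.0
grasp_force: 0.0
```

Emit:
{"method": "apply_moves", "body": {"commands": [[0,0.15,0,0],[0,0.15,0,0],[0,0.15,0,0],[0,0.15,0,0],[0,0.15,0,0]]}}

```text
clock: 60.35
eef_pos: [0.4299, 0.2406, 0.0675]
tool_rot: [0.694, 0.72, -0.001, -0.001]
ft_force: [-3.6, 0.2, 3.6]
grip_width: -0.0
grasp_force: 2.3
```

Emit:
{"method": "apply_moves", "body": {"commands": [[0,0.15,0,0],[0,0.15,0,0],[0,0.15,0,0],[0,0.15,0,0],[0,0.15,0,0]]}}

```text
clock: 60.77
eef_pos: [0.446, 0.2413, 0.0675]
tool_rot: [0.694, 0.72, 0.0, -0.0]
ft_force: [-5.0, 1.0, 2.9]
grip_width: 0.0001
grasp_force: 2.3
```

Emit:
{"method": "apply_moves", "body": {"commands": [[0,0.15,0,0],[0,0.15,0,0],[0,0.15,0,0],[0,0.15,0,0],[0,0.15,0,0]]}}

```text
clock: 61.18
eef_pos: [0.461, 0.242, 0.0675]
tool_rot: [0.694, 0.72, 0.0, -0.0]
ft_force: [-4.5, 3.0, 2.7]
grip_width: -0.0002
grasp_force: 2.2
```

Emit:
{"method": "apply_moves", "body": {"commands": [[0,0.15,0,0],[0,0.15,0,0],[0,0.15,0,0],[0,0.15,0,0],[0,0.15,0,0]]}}

```text
clock: 61.6
eef_pos: [0.476, 0.2426, 0.0675]
tool_rot: [0.694, 0.72, 0.0, -0.0]
ft_force: [-4.0, 1.8, 2.3]
grip_width: -0.0001
grasp_force: 2.2
```

Emit:
{"method": "apply_moves", "body": {"commands": [[0,0.15,0,0],[0,0.15,0,0],[0,0.15,0,0],[0,0.15,0,0],[0,0.15,0,0]]}}

```text
clock: 62.02
eef_pos: [0.4887, 0.2432, 0.0674]
tool_rot: [0.694, 0.72, -0.001, -0.002]
ft_force: [-16.6, 2.2, 12.3]
grip_width: -0.0002
grasp_force: 8.5
```

Emit:
{"method": "apply_moves", "body": {"commands": [[0,0.12,0,0],[0,0.12,0,0],[0,0.12,0,0],[0,0.12,0,0],[0,0.12,0,0]]}}

```text
clock: 62.43
eef_pos: [0.5002, 0.2437, 0.0675]
tool_rot: [0.694, 0.72, -0.001, -0.002]
ft_force: [-10.0, 2.9, 6.4]
grip_width: -0.0002
grasp_force: 4.6
```

Emit:
{"method": "apply_moves", "body": {"commands": [[0,0.12,0,0],[0,0.12,0,0],[0,0.12,0,0],[0,0.12,0,0],[0,0.12,0,0]]}}

```text
clock: 62.85
eef_pos: [0.5077, 0.244, 0.0675]
tool_rot: [0.693, 0.721, -0.005, -0.006]
ft_force: [-29.6, 2.4, 21.5]
grip_width: -0.0004
grasp_force: 14.7
```

Emit:
{"method": "apply_moves", "body": {"commands": [[0,-0.2,0,0],[0,-0.5,0,0],[0,-1,0,0],[0,-1,0,0],[0,-1,0,0]]}}

```text
clock: 63.27
eef_pos: [0.4419, 0.2406, 0.0676]
tool_rot: [0.695, 0.719, 0.001, 0.002]
ft_force: [-1.0, -0.3, -0.2]
grip_width: -0.0002
grasp_force: 0.0
```

Emit:
{"method": "apply_moves", "body": {"commands": [[0,-0.9,0,0],[0,-0.9,0,0],[0,-0.5,-0.8,0],[0,0,-1,0],[0,0,-1,0]]}}

```text
clock: 63.68
eef_pos: [0.3953, 0.2387, 0.1239]
tool_rot: [0.694, 0.72, -0.0, 0.001]
ft_force: [0.4, -1.0, 0.6]
grip_width: 0.0001
grasp_force: 0.0
```

Run:
```python
from h import *
S=snap("side");T=snap("top");o=bot.get_obs();print(o["eef_pos"],o["ft_force"])
for b in blobs(S,(18,90,110),(36,255,255),20,(225,110,310,220)): print(b[0].round(1),b[1],b[2][1],ray(S,b[0],.048)[:2].round(4))
for b in blobs(S,(40,60,20),(80,255,255),15,(250,110,310,220)): print("lens",b[0].round(1),ray(S,b[0],.08)[:2].round(4),b[1])
a=cv2.resize(S["image"][110:300,200:360],None,fx=2.6,fy=2.6,interpolation=cv2.INTER_CUBIC);b=cv2.resize(T["image"][150:340,160:290],None,fx=2.6,fy=2.6,interpolation=cv2.INTER_CUBIC);cv2.imwrite("pics/s11.png",np.hstack([a,b]))
```

```text
[0.39852464 0.24051386 0.12684478] [ 0.1429799  -0.14263345 -0.21650979]
[290.9 207.5] 26.0 (5.0, 6.0) [0.5844 0.0735]
[277.6 177.9] 35.0 (11.067971229553223, 4.427187919616699) [0.5728 0.201 ]
[273.3 166.4] 35.5 (10.11928653717041, 4.743415832519531) [0.5704 0.2546]
[259.1 170.6] 231.5 (38.07809066772461, 8.973817825317383) [0.5265 0.2429]
[299.3 167.2] 250.0 (55.68309783935547, 6.269662380218506) [0.6446 0.2372]
[267.6 150.7] 64.0 (20.605396270751953, 4.594931602478027) [0.5674 0.3321]
lens [304.6 212.4] [0.6073 0.016 ] 15.0
lens [286.2 171.5] [0.5943 0.1869] 53.5
lens [281.9 160.1] [0.5925 0.2396] 48.5
lens [277.7 149.5] [0.5904 0.291 ] 46.0
lens [279.5 124.8] [0.6201 0.4145] 1548.0
```

View pics/s11.png

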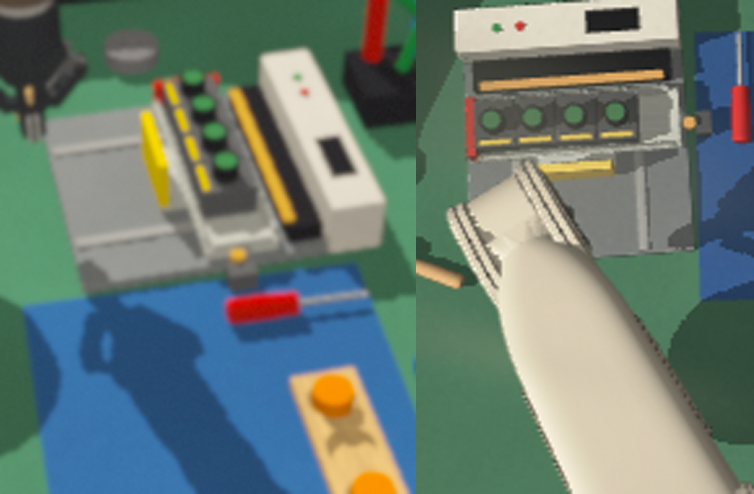

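The shuttle is pushed in: the plate is now at side crop (155,160), and the row still looks closed, with top lenses at (491,120), (532,117), (573,114), (616,111). I'll check spacing and travel numerically.

Run:
```python
from h import *
T=snap("top");S=snap("side")
for n,c,r in(("T",T,(180,170,260,215)),("S",S,(265,125,295,182))):
    L=[];Y=[]
    for b in blobs(c,(40,60,20),(80,255,255),12,r): L.append(ray(c,b[0],.080)[:2])
    for b in blobs(c,(18,90,110),(36,255,255),5,r): Y.append(ray(c,b[0],.060)[:2])
    for nm,A in(("lens",L),("stripe",Y)):
        A=np.array(A); A=A[np.argsort(-A[:,1])]; print(n,nm,A.round(4).tolist(),np.linalg.norm(np.diff(A,axis=0),axis=1).round(4))
print("before",ray(S,(253.2,164.2),.08).round(4),"after",ray(S,(281.9,160.1),.08).round(4))
img=T["image"];h=cv2.cvtColor(img,cv2.COLOR_BGR2HSV)
for v in range(186,204,3): print(v,h[v,222:250,2].tolist())
```

```text
T lens [[0.5874, 0.3466], [0.5897, 0.2946], [0.5919, 0.2424], [0.5937, 0.1902]] [0.052  0.0522 0.0523]
T stripe [[0.5628, 0.3442], [0.5648, 0.293], [0.5665, 0.2415], [0.5297, 0.2345], [0.5687, 0.189]] [0.0512 0.0515 0.0375 0.06  ]
S lens [[0.6133, 0.3719], [0.5902, 0.2907], [0.5924, 0.2396], [0.5945, 0.1866]] [0.0844 0.0512 0.053 ]
S stripe [[0.5655, 0.3104], [0.6359, 0.3073], [0.5678, 0.24], [0.5701, 0.1904]] [0.0704 0.0958 0.0497]
before [0.5086 0.2356 0.08  ] after [0.5926 0.2394 0.08  ]
186 [99, 94, 98, 102, 107, 95, 99, 105, 93, 93, 94, 93, 92, 93, 91, 91, 90, 90, 89, 90, 91, 87, 82, 99, 114, 113, 110, 110]
189 [84, 93, 89, 71, 71, 70, 68, 61, 69, 75, 92, 75, 67, 84, 84, 81, 65, 60, 65, 63, 64, 64, 66, 84, 130, 130, 129, 130]
192 [125, 116, 69, 64, 72, 72, 69, 64, 70, 68, 71, 110, 125, 126, 125, 125, 125, 119, 79, 56, 65, 66, 66, 83, 127, 128, 128, 128]
195 [126, 116, 64, 61, 73, 75, 72, 67, 73, 76, 89, 71, 111, 125, 125, 125, 117, 69, 50, 54, 67, 69, 65, 72, 124, 124, 124, 124]
198 [63, 63, 73, 95, 96, 96, 92, 81, 95, 96, 96, 97, 91, 80, 61, 62, 73, 91, 92, 93, 93, 95, 90, 77, 125, 126, 126, 125]
201 [135, 160, 161, 161, 156, 123, 93, 77, 114, 178, 227, 228, 228, 228, 228, 229, 229, 229, 230, 229, 223, 155, 93, 74, 112, 125, 126, 125]
```

```bash
python3 -c "
from workcell import bot
print(bot.job_done())"
```

```text
the job is handed in; nothing more can be done
None
```

The job is handed in: both caps stand in rack wells, four camera heads stand closed up against the red stop (52 mm spacing in the top view), and the shuttle was pushed home until it stopped hard at about 30 N; I inferred the detent latch from that and the camera images, and no verdict came back.

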